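# Secure a calibration-gas canister in its bench stand

## Task

Stand the small gas canister that is lying on the bench upright on the base plate of the bench stand, valve up and right back in the V saddle. Then swing the hinged gate fully shut across it, and last flip the hook latch all the way down over the stud on the end of the gate. Set the canister down gently, without dropping or ramming it into the stand; leave the flask, bottle and spanner alone, and let go at the end.

Things in the scene. Friction and masses are not known exactly. Their poses are not given: they have to be found in the camera images.
- stand: Grey stand fixed to the bench. Origin on the bench under the place of the canister's axis; x points into the mouth, towards the post, z up. Base plate 6 mm thick, x -50 to +75, y -60 to +60 mm. V saddle 58 to 82 mm high: 45-degree plates behind, cheeks beside, mouth 68 mm wide; a canister back against both plates has its axis at x=y=0. Post x 55 to 63 mm, 134 mm high.
- saddle_centre (a point): Point on the top of the base plate (6 mm above the bench) where the centre of the canister's foot belongs; axes as the stand.
- gate_hinge (a point): Point on the gate's vertical hinge line, 70 mm above the bench, in the stand's frame at (-34, +55, 70) mm; axes as the stand.
- gate (a joint): Gate angle, rad: 0 shut (bar along the stand's -y from the hinge, across the mouth), growing as it swings out to -x (1.57: along -x; stop 2.1). Steel bar 6 mm thick, 58 to 82 mm above the bench, 112 mm long, then a round stud 10 mm thick, to 130 mm from the hinge. Shut, its pad is 3 mm off the seated canister. Light friction (0.5 N at the end) keeps it where it is left; it can be pushed.
- gate_end (a point): End of the gate's bar (root of the catch stud), 112 mm from the hinge line, 70 mm above the bench; it moves with the gate, whose -y axis runs from hinge to end.
- latch_pivot (a point): Horizontal pivot of the hook latch (axis along the stand's y), in the stand's frame at (0, -66, 70) mm; axes as the stand.
- latch (a joint): Latch angle, rad: 0 fully down (lever towards the stand's -x, nose in front of the gate's stud), growing as it swings up over the top and back (stop 2.3; beyond about 1.3 it leans back from the gate). The nose comes fully down only with the gate shut, and the gate cannot shut with the latch down. Friction (about 1 N at the grip) keeps it where it is left.
- latch_grip (a point): Middle of the latch's round grip: 12 mm thick, along the stand's y, from 18 mm further out (-y) to 20 mm inwards, at the lever. With the latch down it lies 52 mm towards -x of the pivot, 14 mm above and 24 mm out (-y) from it; it goes round the pivot with the lever, 54 mm from the axis.
- canister_mid (a point): Centre of the canister, on its axis, half-way along its 182 mm; x runs along the axis from foot to valve (x up = upright). Aluminium, 50 mm diameter, plain paper label, flat foot; smooth (slides easily on the base plate); straight-sided to 148 mm from the foot, shoulder to 162 mm, brass valve neck 17 to 23 mm thick. 0.25 to 0.45 kg. Starts lying on the bench, valve end roughly towards the stand.
- canister_foot (a point): Centre of the canister's flat foot, 91 mm from canister_mid; axes as canister_mid.
- flask: conical glass flask, 84 mm across the foot, 128 mm high; origin under its foot. Leave it alone.
- bottle: white plastic sample bottle, 58 mm diameter, 115 mm high; origin under its foot. Leave it alone.
- spanner: steel open-ended spanner, 170 mm long, lying flat on the bench; its x axis runs along it. Leave it alone.
Not all that is in view belongs to the job. What is meant by the stand is not purple, and is the larger of those in its own colour. Of the things that look like the part that bears canister_mid, take the one that is nearest to the robot's base at the start.

How it is judged:
By the outcome, as a careful person would: the job done as asked, in the order asked, and still so for the second after the job is handed in, with the robot touching nothing.
It also fails if it takes over 72 s, if anything falls off the work surface, if the arm or the gripper's body presses on something with over 40 N, if the wrist force passes 120 N, or if a joint passes its speed limit or range.

## Robot

A 6-joint arm with a two-finger parallel gripper is mounted at the origin on the work surface. World frame = base frame: x ahead of the robot, y to its left, z up, the work surface at z = 0. Lengths are in m, angles in rad, forces in N, time in s.
With the tool pointing down it reaches from about 0.25 to 0.775 m from the base axis. Payload 4 kg.
Tool frame: the origin (TCP) lies between the finger pads; the fingertips stand 22 mm ahead of it and the grasp point (between the pads) lies 3 mm ahead of it; z points along the fingers, x is the direction in which the jaws open and shut, and the axes are right-handed (so a half turn about z gives the same grasp; the last joint's range is limited). The gripper opens to 85 mm and grips with 20 to 120 N. Pads are 22 mm wide; open, the fingers measure 114 mm over their backs; the gripper's body (76 mm by 85 mm) begins 54 mm behind the grasp point. The pads swing forward as they close: fully open they stand 13 mm farther back than shut.
Start: joints at [1.056, 0.087, 1.371, -0, 1.684, -0.103], TCP at [0.22, 0.504, 0.223] pointing down, gripper open.
Joint ranges: [-3.1, 3.1], [-0.76, 2.03], [0.27, 2.55], [-1.08, 4.22], [0.17, 2.65], [-2.57, 2.57]. Speed limits (rad/s): [2.79, 2.79, 3.14, 3.14, 3.14, 3.14].

## Interface

Orientations are given as a unit quaternion [w, x, y, z].
In Python, from bench import bot, imaging, ticket gives the robot as it stands.
- The arm moves only by the tool play_rows, never from a script. Its argument "targets" is a list of rows, each a list of 3 entries, a list of its own where there are three numbers: the closure, from -1 (fully open) to 1 (shut), then the shift along the tool's x, y, z in m, then the turn about the tool's z in rad. In form: [[fingers, [x, y, z], roll], ...]. A call has 1 to 10 rows; each row is the pose to reach, as a shift and turn from the pose commanded when the call began, along the tool's axes at that moment; what a row does not reach only later rows make up. A row lasts 1/8 s, in which the tool goes at most 62.5 mm and 10.7 degrees, less where a joint would pass 70% of its speed; a pose out of reach is approached as far as the arm can. A call with a gripper value outside its range is refused whole. The fingers move at their own pace and stop on an object; "squeeze" is the grip in N (left out, the last holds). Time passes only in rows, so rows that repeat a pose let the fingers close. It gives the time, the measured TCP pose, the force and the opening at its end, in the units of the state.
- bot.get_obs(): the state, without advancing time (a new reading comes with each control period).
- imaging.read_camera(name): name is "side" or "top" or "wrist"; returns the picture (400x640x3 uint8, red, green, blue); there is no depth.
- imaging.get_calibration(name): a dict with "intrinsics" (3x3 intrinsics, pixels), "eye" and "rotation" of the camera in the world. Camera axes: x right, y up, looking along -z (the intrinsics and any distortion apply to the point x, -y, -z); pixel columns grow to the right and rows downward; lengths in m; the calibration is good to about 2 mm. The wrist camera is an equidistant fisheye: a pixel r from the principal point sees the ray r / f radians off the axis. A picture is of the moment at which its call begins: read the wrist's pose just before it. get_calibration takes no time and is no camera call; for the wrist camera it gives the pose at the moment of the call.
- ticket.sign_off(): hands the job in, once; it reports no verdict.
The state is a dict: "time": time; "q": joint angles; "qd": joint speeds; "tau": joint torques, N m; "tool_pos": TCP position; "tool_rot": TCP orientation; "contact_force": force on the tool from outside, world axes, zero at the start; "ft_torque": the same for the moment, N m; "width": opening from 0.0 (shut) to 1.0 (fully open).
Only numpy, scipy, OpenCV 4.12 (cv2) and the standard library are available. Lean on these libraries where they do the work, as an engineer would, in place of code of your own. Each camera call takes 0.05 s, during which the arm holds its last target.

## Working session

There is one attempt and no reset: what is moved stays moved. The work goes in short steps, Python scripts to look and compute and a tool call to move; the robot and the scene stay as the last step left them, time stands still between calls to the robot, and variables do not carry over. Pictures are saved under pics/ and viewed, and the job is handed in when it is done.

Besides the shell and the picture viewer there is one more tool, called after "Call:" as name([rows], argument=value, ...), one row to a line, values as JSON. play_rows: Moves the arm, as the interface text tells. Its arguments: {"type":"object","properties":{"targets":{"type":"array"},"squeeze":{"type":"number"}},"required":["targets"]}

```bash
ls; mkdir -p pics; python3 - <<'E'
from bench import bot, imaging, ticket
import cv2
o=bot.get_obs()
for k,v in o.items(): print(k,v)
for n in ["side","top","wrist"]:
    c=imaging.get_calibration(n); print(n,c)
    cv2.imwrite(f"pics/{n}0.png",imaging.read_camera(n)[:,:,::-1])
E
```

```text
pics
time 0.0
q [ 1.05589914e+00  8.80154681e-02  1.37231612e+00 -1.06288870e-05
  1.68359496e+00 -1.03106703e-01]
qd [ 8.68252231e-04 -3.69673809e-05  1.06954068e-03  4.35229021e-05
  9.86239198e-04 -7.45224152e-04]
tau [ 2.57040610e-04 -3.51874173e+01 -3.13267279e+01  8.40375219e-05
  1.05691896e-02  9.59781971e-06]
tool_pos [0.21988493 0.50355203 0.22137472]
tool_rot [ 5.39831258e-04  8.36734713e-01  5.47607212e-01 -1.03458903e-03]
contact_force [ 0.47393793 -0.12266261  0.33299721]
ft_torque [0.01978337 0.02755787 0.0472673 ]
width 1.0018319118737913
side {'intrinsics': array([[473.47416846,   0.        , 316.91784102],
       [  0.        , 473.47416846, 192.56460282],
       [  0.        ,   0.        ,   1.        ]]), 'eye': array([-0.0067149 , -0.82949918,  1.1896463 ]), 'rotation': array([ 0.89009239,  0.35011967, -0.10770338, -0.27120422])}
top {'intrinsics': array([[365.80283108,   0.        , 312.96628925],
       [  0.        , 365.80283108, 197.41927569],
       [  0.        ,   0.        ,   1.        ]]), 'eye': array([0.35679287, 0.0415735 , 1.04438481]), 'rotation': array([ 0.74343956,  0.08381075, -0.07810658, -0.65891785])}
wrist {'intrinsics': array([[309.70691629,   0.        , 318.03756479],
       [  0.        , 309.70691629, 196.49613633],
       [  0.        ,   0.        ,   1.        ]]), 'eye': array([0.14887273, 0.53390745, 0.37296405]), 'rotation': array([ 0.82722335, -0.12822332, -0.08334655,  0.54066039])}
```

View pics/side0.png

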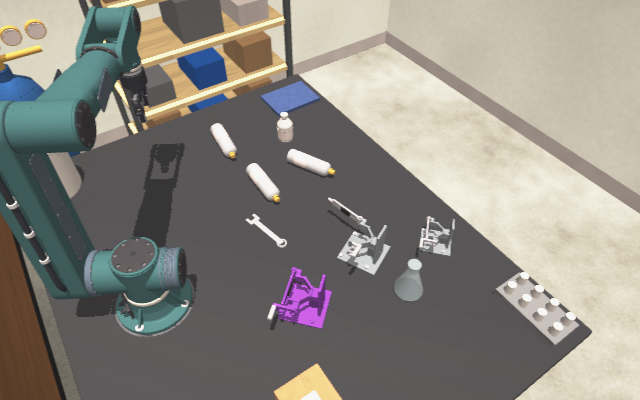

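View pics/top0.png

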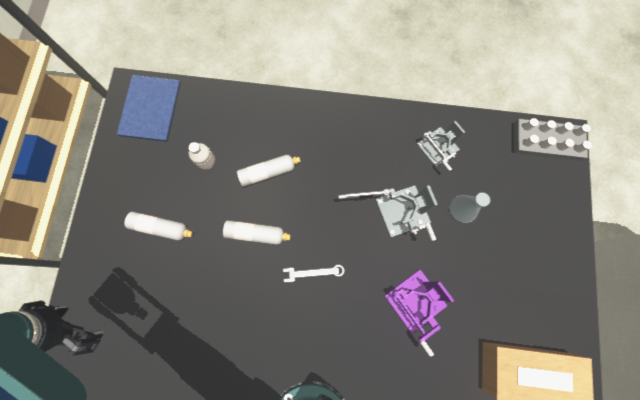

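View pics/wrist0.png

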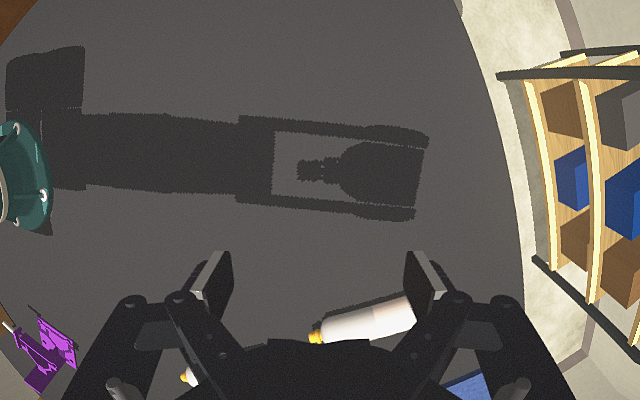

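```bash
cat > h.py <<'E'
import numpy as np, cv2
from scipy.spatial.transform import Rotation as R
from scipy.optimize import least_squares
from bench import bot, imaging, ticket
def Rq(q): return R.from_quat([q[1],q[2],q[3],q[0]])
def ray(n,uv,c=None):
    c=c or imaging.get_calibration(n);K=c['intrinsics']
    a=(uv[0]-K[0,2])/K[0,0];b=(uv[1]-K[1,2])/K[1,1]
    if n=='wrist':
        r=np.hypot(a,b);s=np.sin(r)/max(r,1e-9);d=np.array([a*s,-b*s,-np.cos(r)])
    else: d=np.array([a,-b,-1.])
    d=Rq(c['rotation']).apply(d);return np.array(c['eye']),d/np.linalg.norm(d)
def proj(n,P,c=None):
    c=c or imaging.get_calibration(n);K=c['intrinsics']
    p=Rq(c['rotation']).inv().apply(np.atleast_2d(P)-c['eye'])
    x,y,z=p[:,0],-p[:,1],-p[:,2]
    if n=='wrist':
        t=np.hypot(x,y);th=np.arctan2(t,z);a=x/t*th;b=y/t*th
    else: a=x/z;b=y/z
    return np.c_[a*K[0,0]+K[0,2],b*K[1,1]+K[1,2]]
def atz(n,uv,z,c=None):
    e,d=ray(n,uv,c);return e+d*(z-e[2])/d[2]
def tri(obs):
    A=np.zeros((3,3));b=np.zeros(3);L=[]
    for o in obs:
        e,d=ray(*o);L.append((e,d));M=np.eye(3)-np.outer(d,d);A+=M;b+=M@e
    p=np.linalg.solve(A,b)
    return p,[np.linalg.norm(np.cross(p-e,d)) for e,d in L]
def snap(n,f):
    c=imaging.get_calibration(n);im=imaging.read_camera(n)[:,:,::-1].copy();cv2.imwrite(f"pics/{f}.png",im);return im,c
def crop(im,f,x0,y0,x1,y1,k):
    cv2.imwrite(f"pics/{f}.png",cv2.resize(im[y0:y1,x0:x1],None,fx=k,fy=k,interpolation=cv2.INTER_CUBIC))
def tool():
    o=bot.get_obs();return np.array(o['tool_pos']),Rq(o['tool_rot']),o
E
python3 - <<'E'
from h import *
for uv in [(267,170),(155,226),(255,233)]: 
    p=atz('top',uv,.025);print(uv,p,np.hypot(*p[:2]))
for uv in [(250,133),(265,183),(310,162),(223,141)]: print(uv,atz('side',uv,.025))
t=cv2.imread('pics/top0.png');s=cv2.imread('pics/side0.png')
crop(t,'t_st',330,160,460,260,6);crop(s,'s_st',310,180,410,280,6)
crop(t,'t_ca',200,140,310,260,5)
crop(s,'s_ca',230,130,350,215,6)
E
```

```text
(267, 170) [0.65920834 0.20688081 0.025     ] 0.690909045678688
(155, 226) [0.45880972 0.49408033 0.025     ] 0.6742564327414204
(255, 233) [0.47300166 0.21294449 0.025     ] 0.5187252897105031
(250, 133) [0.56219709 0.4686694  0.025     ]
(265, 183) [0.47806483 0.20585196 0.025     ]
(310, 162) [0.6636588  0.20743343 0.025     ]
(223, 141) [0.45618128 0.48391304 0.025     ]
```

View pics/t_st.png

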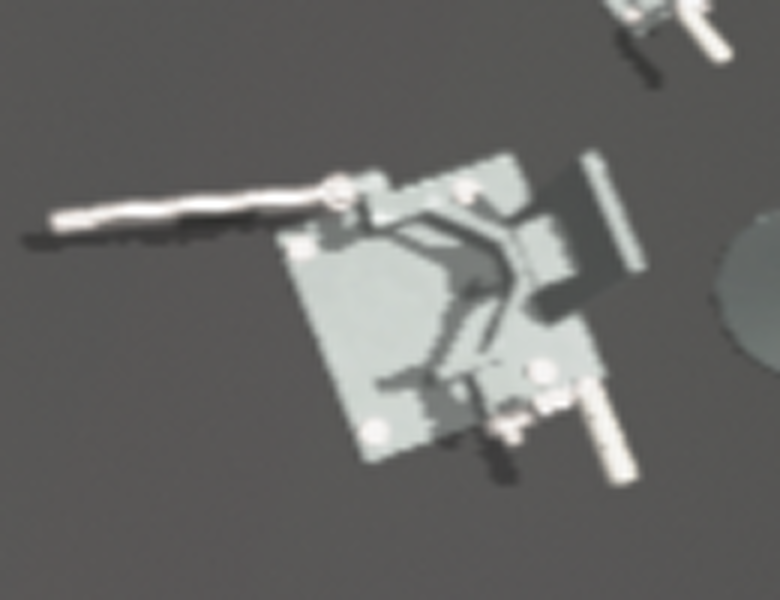

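View pics/s_st.png

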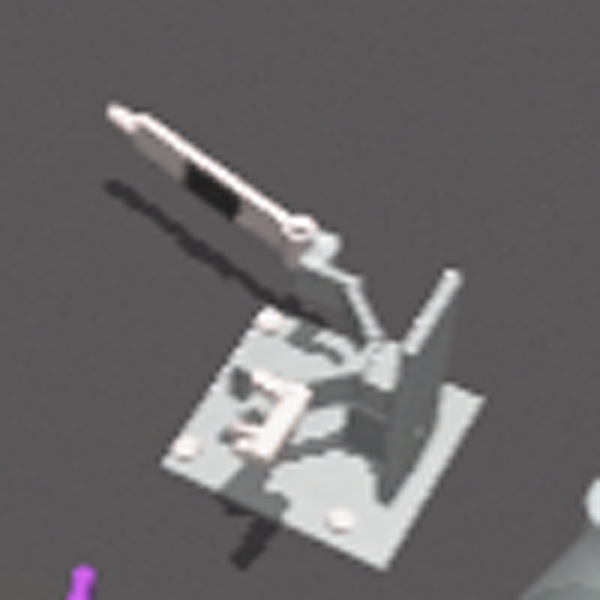

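View pics/t_ca.png

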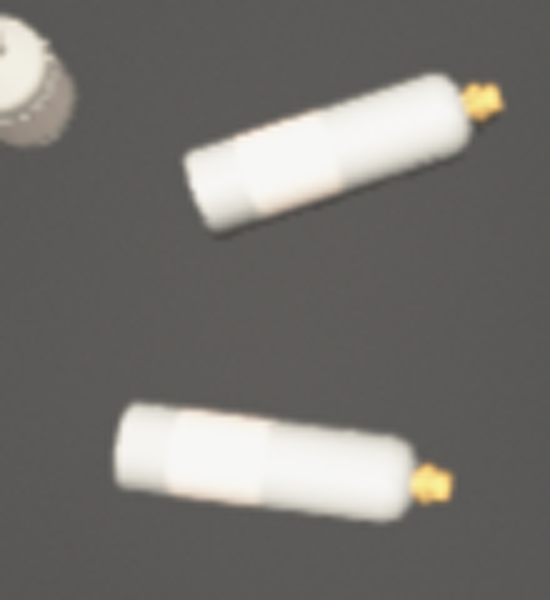

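View pics/s_ca.png

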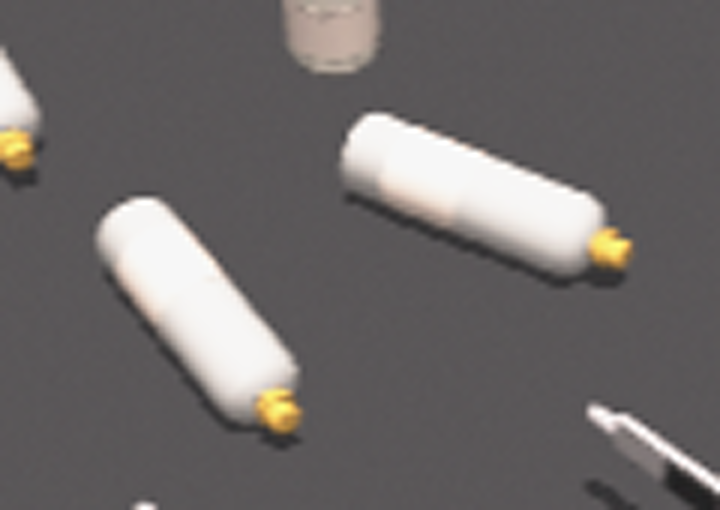

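```bash
cat > fit.py <<'E'
from h import *
T=[(278,236),(370,462),(605,375),(512,153)];T=np.array(T)/6+[330-.42,160-.42]
S=[(265,308),(163,463),(385,570),(483,400)];S=np.array(S)/6+[310-.42,180-.42]
C=np.array([[-50,60,6],[-50,-60,6],[75,-60,6],[75,60,6]])/1e3
def W(p,P):
    P=np.atleast_2d(P).astype(float);c,s=np.cos(p[2]),np.sin(p[2])
    return np.c_[p[0]+c*P[:,0]-s*P[:,1],p[1]+s*P[:,0]+c*P[:,1],P[:,2]]
ct,cs=imaging.get_calibration('top'),imaging.get_calibration('side')
if __name__=='__main__':
    r=least_squares(lambda p:np.r_[(proj('top',W(p,C),ct)-T).ravel(),(proj('side',W(p,C),cs)-S).ravel()],[.5,-.1,-1.3])
    print(r.x,np.round(r.fun,1))
    for U,n in((T,'top'),(S,'side')):
        f=least_squares(lambda p:(proj(n,W(p,C))-U).ravel(),[.5,-.1,-1.3]);print(n,f.x,np.round(f.fun,1))
    p=r.x
    for name,P in dict(hinge=(-34,55,82),c=(0,0,6),post=(59,0,134),piv=(0,-66,70)).items():
        print(name,W(p,np.array(P)/1e3)[0],proj('top',W(p,np.array(P)/1e3),ct)[0],proj('side',W(p,np.array(P)/1e3),cs)[0])
    for nm,uv in dict(stud=(50,222),latchgrip1=(590,385),latchgrip2=(628,482)).items():
        q=np.array(uv)/6+[329.6,159.6];z=.075 if nm=='stud' else .10
        w=atz('top',q,z);d=w[:2]-p[:2];c,s=np.cos(p[2]),np.sin(p[2]);print(nm,'stand frame',[c*d[0]+s*d[1],-s*d[0]+c*d[1]])
    # canister: top valve tip, foot; crop k5 off(200,140)
    o=np.array([199.6,139.6]);
    for a,b in [((452,484),(116,445))]:
        v=atz('top',np.array(a)/5+o,.025);f=atz('top',np.array(b)/5+o,.025);print('can top',v,f,np.linalg.norm(v-f))
    o=np.array([229.6,129.6])
    a,b=(298,416),(118,215)
    v=atz('side',np.array(a)/6+o,.025);f=atz('side',np.array(b)/6+o,.03);print('can side',v,f,np.linalg.norm(v-f))
E
python3 fit.py
```

```text
[ 0.58601068 -0.18831057 -1.10947922] [-0.4 -0.5 -0.   0.6  1.   0.5  0.  -0.5  0.2 -0.8 -0.5  0.4 -0.  -0.1
  0.1 -0.4]
top [ 0.58611042 -0.18783424 -1.10876969] [-0.5 -0.5 -0.2  0.5  0.8  0.5 -0.1 -0.5]
side [ 0.58569991 -0.18902567 -1.11038243] [ 0.3 -0.6 -0.5  0.6  0.   0.1  0.2 -0.2]
hinge [ 0.62012701 -0.13338266  0.082     ] [386.52662239 191.89931894] [359.41022606 217.72408446]
c [ 0.58601068 -0.18831057  0.006     ] [399.29708979 211.85232798] [359.79416165 249.7823806 ]
post [ 0.61227323 -0.24114312  0.134     ] [432.28090115 194.86488761] [381.61230334 231.37335796]
piv [ 0.52690986 -0.21768901  0.07      ] [414.38415691 230.12271593] [351.23609166 252.78966028]
stud stand frame [np.float64(-0.16192978909471864), np.float64(0.08813170710801503)]
latchgrip1 stand frame [np.float64(0.0305198789202219), np.float64(-0.06360100304053701)]
latchgrip2 stand frame [np.float64(0.028990081241262934), np.float64(-0.1078566078168485)]
can top [0.47531504 0.11456443 0.025     ] [0.47440288 0.30435614 0.025     ] 0.18979390098679325
can side [0.48083965 0.11528906 0.025     ] [0.47271363 0.30773774 0.03      ] 0.19268504445324344
```

Canister candidates in the top view are pixels (255,233), (267,170) and (155,226). (255,233) is 0.52 m from the base against 0.69 and 0.67, so I take that one. Stand candidates are grey large (405,212), grey small (440,147) and purple (420,305), so I take the large grey one. Crops confirm both; the gate is open at about 1.8 rad and the latch leans back at about 1.9 rad.

```bash
cat >> h.py <<'E'
import json,sys
ST=np.array([.5860,-.1883,-1.1095])
def stw(x,y,z):
    c,s=np.cos(ST[2]),np.sin(ST[2]);return np.array([ST[0]+c*x-s*y,ST[1]+s*x+c*y,z])
def wst(P):
    c,s=np.cos(ST[2]),np.sin(ST[2]);d=np.array(P)[:2]-ST[:2];return np.array([c*d[0]+s*d[1],-s*d[0]+c*d[1],P[2]])
def yaw(r): v=r.apply([1,0,0]);return np.arctan2(v[1],v[0])
def plan(tgts,start=None):
    """world (x,y,z,yawdeg) targets -> shifts from current pose"""
    p,r,o=tool();y0=yaw(r)
    r=R.from_matrix(np.array([[np.cos(y0),np.sin(y0),0],[np.sin(y0),-np.cos(y0),0],[0,0,-1]]))
    for t in tgts:
        d=r.inv().apply(np.array(t[:3])-p);ro=-(np.radians(t[3])-y0) if len(t)>3 and t[3] is not None else 0
        ro=(ro+np.pi)%(2*np.pi)-np.pi
        print(np.round(d,4).tolist(),round(ro,3))
def st():
    p,r,o=tool();print('t',round(o['time'],2),'p',np.round(p,4),'yaw',round(np.degrees(yaw(r)),2),'zax',np.round(r.apply([0,0,1]),3),'F',np.round(o['contact_force'],1),'w',round(o['width'],3),'q',np.round(o['q'],2),'st',np.round(wst(p)*1e3,1))
E
python3 - <<'E'
from h import *
st();plan([(.477,.1595,.15,0)])
E
```

```text
t 0.15 p [0.22   0.5037 0.2217] yaw 66.4 zax [-0.001 -0.002 -1.   ] F [ 0.2 -0.1  0.4] w 0.999 q [ 1.06  0.09  1.37 -0.    1.68 -0.1 ] st [-782.6  -19.8  221.7]
[-0.2125, 0.3733, 0.0717] 1.159
```

Call:
play_rows([
  [-1,[-0.03,0.053,0.01],0.16],
  [-1,[-0.06,0.106,0.02],0.33],
  [-1,[-0.09,0.16,0.03],0.5],
  [-1,[-0.12,0.213,0.04],0.66],
  [-1,[-0.15,0.267,0.05],0.83],
  [-1,[-0.18,0.32,0.06],0.99],
  [-1,[-0.2125,0.3733,0.072],1.159],
  [-1,[-0.2125,0.3733,0.072],1.159],
  [-1,[-0.2125,0.3733,0.072],1.159],
  [-1,[-0.2125,0.3733,0.072],1.159],
])

```text
time: 1.4
tool_pos: [0.4766, 0.1611, 0.151]
tool_rot: [-0.0, 1.0, 0.001, 0.0]
contact_force: [0.0, 0.2, 0.3]
width: 1.002
```

```bash
python3 - <<'E'
from h import *
st();im,c=snap('wrist','w1')
for y in (.1155,.2975): print(proj('wrist',[[.477,y,.025]],c))
print(c['eye'])
E
```

```text
t 1.4 p [0.4766 0.1611 0.151 ] yaw 0.15 zax [ 0.     0.001 -1.   ] F [0.  0.2 0.3] w 1.002 q [0.21 0.01 1.6  0.   1.54 0.21] st [-361.6   57.6  151. ]
[[318.5343374  230.16660117]]
[[318.84441983  35.93183303]]
[0.47647031 0.23775164 0.30244123]
```

View pics/w1.png

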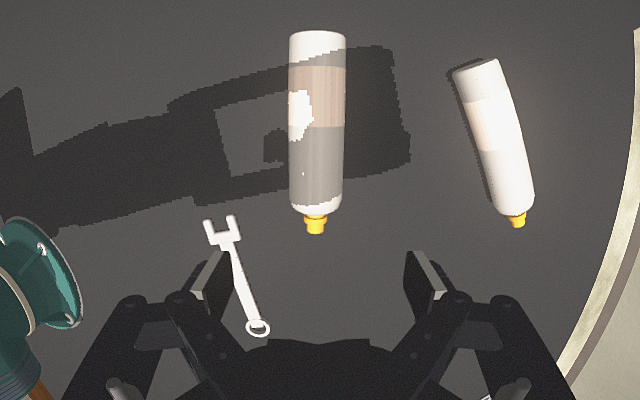

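```bash
python3 - <<'E'
from h import *
print(atz('wrist',(315.5,233.5),.025),atz('wrist',(317.5,100),.05),atz('wrist',(317.5,31),.05))
plan([(.4745,.1585,.028,-.5)])
E
```

```text
[0.47408207 0.11195896 0.025     ] [0.47595789 0.23916627 0.05      ] [0.47587619 0.29644441 0.05      ]
[-0.0022, 0.0028, 0.1231] 0.012
```

Call:
play_rows([
  [-1,[-0.0022,0.0028,0.05],0.012],
  [-1,[-0.0022,0.0028,0.09],0.012],
  [-1,[-0.0022,0.0028,0.115],0.012],
  [-1,[-0.0022,0.0028,0.123],0.012],
  [-1,[-0.0022,0.0028,0.123],0.012],
  [1,[-0.0022,0.0028,0.123],0.012],
  [1,[-0.0022,0.0028,0.123],0.012],
  [1,[-0.0022,0.0028,0.123],0.012],
  [1,[-0.0022,0.0028,0.123],0.012],
  [1,[-0.0022,0.0028,0.123],0.012],
], squeeze=20)

```text
time: 2.7
tool_pos: [0.4781, 0.1575, 0.0329]
tool_rot: [-0.001, 1.0, -0.006, 0.004]
contact_force: [-4.0, -1.8, 17.0]
width: 0.384
```

```bash
python3 - <<'E'
from h import *
st();im,c=snap('wrist','w2')
E
```

```text
t 2.7 p [0.4781 0.1575 0.0329] yaw -0.69 zax [ 0.008  0.001 -1.   ] F [-4.  -1.8 17. ] w 0.384 q [ 0.21  0.1   1.75 -0.    1.29  0.22] st [-357.6   57.3   32.9]
```

View pics/w2.png

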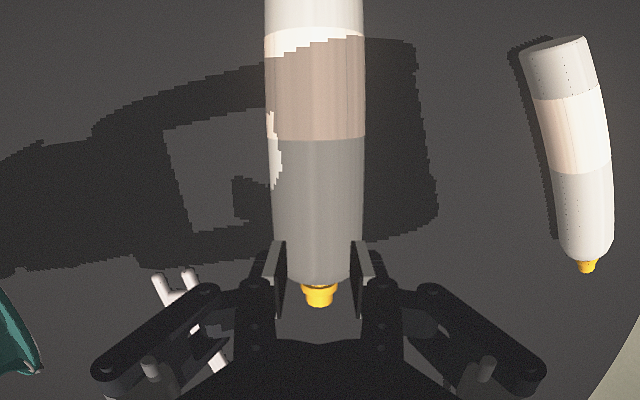

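```bash
python3 - <<'E'
from h import *
st();im,c=snap('side','s2');crop(im,'s2c',200,120,330,220,6)
im=cv2.imread('pics/w2.png');crop(im,'w2c',220,200,420,350,4)
E
```

```text
t 2.75 p [0.4781 0.1575 0.0329] yaw -0.69 zax [ 0.008  0.001 -1.   ] F [-4.  -1.2 17.4] w 0.378 q [ 0.21  0.1   1.75 -0.    1.29  0.22] st [-357.6   57.3   32.9]
```

View pics/s2c.png

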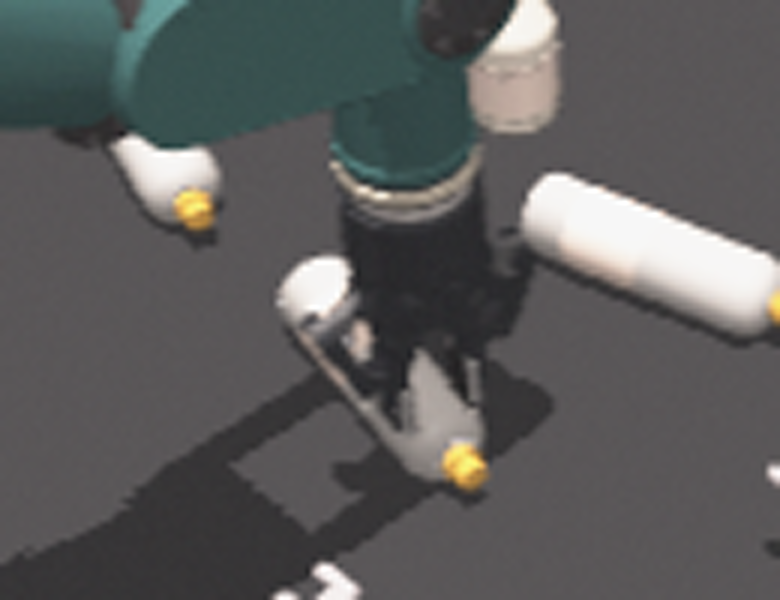

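View pics/w2c.png

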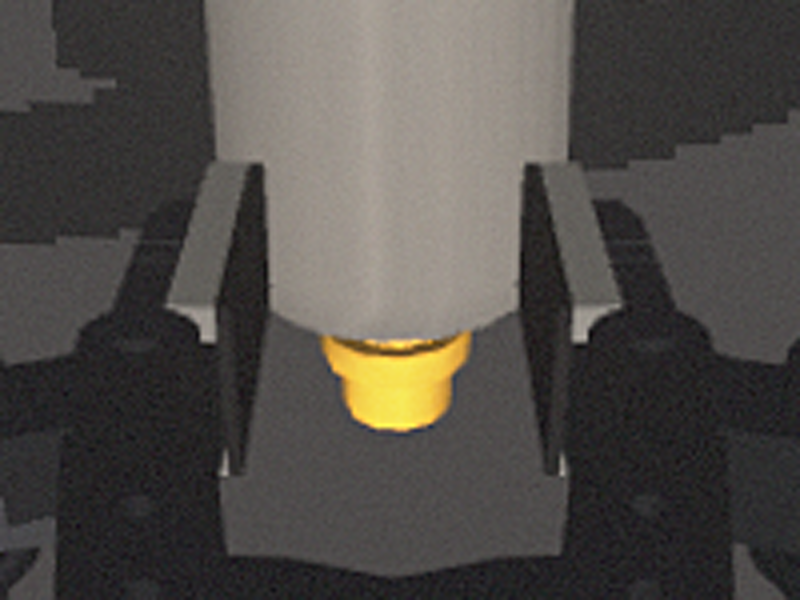

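```bash
python3 - <<'E'
from h import *
c=imaging.get_calibration('wrist');print(c['eye'])
for uv in [(351,241),(286,241),(361,316),(276.5,316)]:
    e,d=ray('wrist',uv,c)
    for y in (.1465,.1575,.1685):
        k=(y-e[1])/d[1];print(uv,y,np.round(e+k*d,4))
for z in (.033,.044,.05):
  for uv in [(272,215),(363.5,215)]: print(z,atz('wrist',uv,z,c))
E
```

```text
[0.4779639  0.23394207 0.18441193]
(351, 241) 0.1465 [0.4994 0.1465 0.0041]
(351, 241) 0.1575 [0.4967 0.1575 0.0268]
(351, 241) 0.1685 [0.494  0.1685 0.0495]
(286, 241) 0.1465 [0.4572 0.1465 0.0026]
(286, 241) 0.1575 [0.4598 0.1575 0.0255]
(286, 241) 0.1685 [0.4624 0.1685 0.0484]
(361, 316) 0.1465 [0.4961 0.1465 0.0797]
(361, 316) 0.1575 [0.4938 0.1575 0.0929]
(361, 316) 0.1685 [0.4915 0.1685 0.1061]
(276.5, 316) 0.1465 [0.4595 0.1465 0.0789]
(276.5, 316) 0.1575 [0.4618 0.1575 0.0921]
(276.5, 316) 0.1685 [0.4641 0.1685 0.1054]
0.033 [0.45399049 0.17631199 0.033     ]
0.033 [0.50221201 0.17554152 0.033     ]
0.044 [0.45573215 0.18049879 0.044     ]
0.044 [0.5004504  0.17978429 0.044     ]
0.05 [0.45668214 0.18278249 0.05      ]
0.05 [0.49948952 0.18209852 0.05      ]
```

```bash
python3 - <<'E'
from h import *
im=cv2.imread('pics/s2.png');crop(im,'s2d',235,160,295,210,13)
a,c=snap('top','t2');crop(a,'t2c',210,190,300,260,8)
for z in (.01,.03,.045,.06): print(z,proj('side',[[.462,.1465,z],[.494,.1465,z],[.462,.1685,z],[.494,.1685,z]]).round(1).tolist(), proj('top',[[.462,.1465,z],[.494,.1465,z]]).round(1).tolist())
E
```

```text
0.01 [[269.9, 198.5], [278.1, 194.6], [266.7, 194.5], [274.8, 190.7]] [[278.5, 240.4], [280.0, 229.2]]
0.03 [[269.5, 194.5], [277.8, 190.6], [266.2, 190.5], [274.5, 186.7]] [[277.8, 239.6], [279.5, 228.2]]
0.045 [[269.2, 191.4], [277.5, 187.5], [265.9, 187.4], [274.2, 183.6]] [[277.4, 238.9], [279.0, 227.4]]
0.06 [[268.9, 188.3], [277.3, 184.4], [265.5, 184.3], [273.9, 180.5]] [[276.9, 238.3], [278.5, 226.6]]
```

View pics/s2d.png

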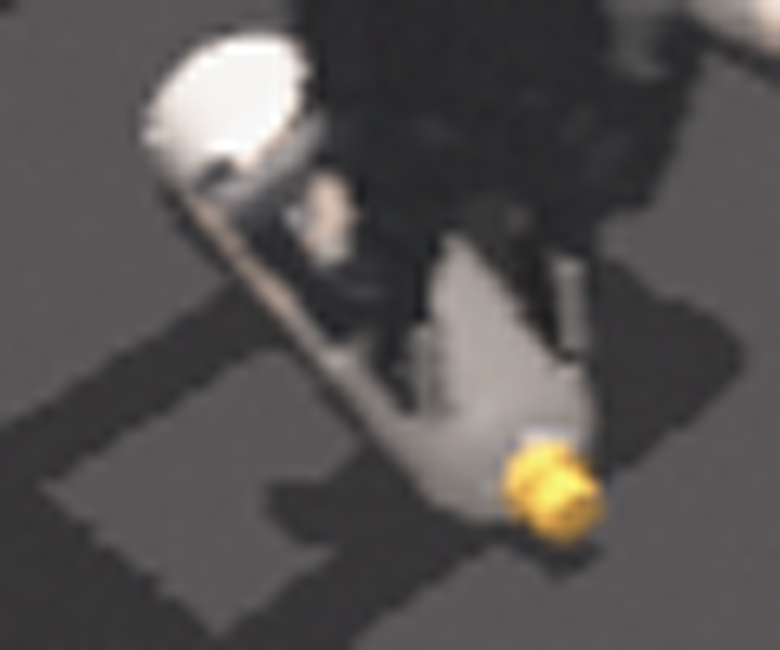

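View pics/t2c.png

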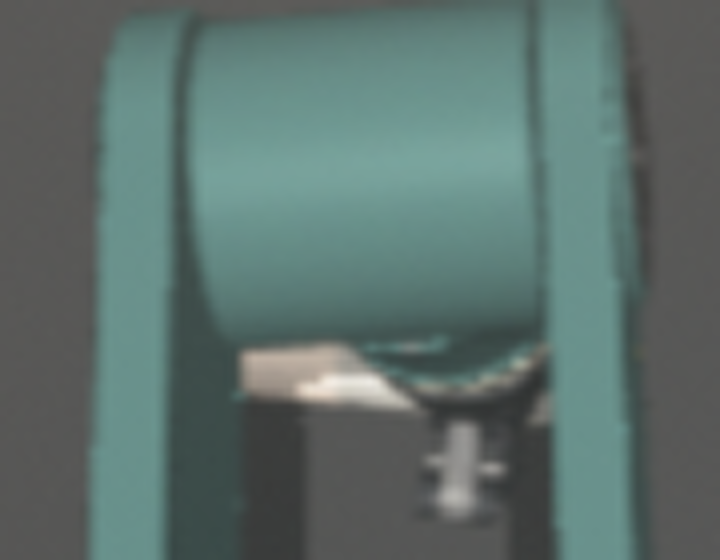

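```bash
python3 - <<'E'
from h import *
im=cv2.imread('pics/w1.png');crop(im,'w1c',160,230,480,380,2.5)
c=imaging.get_calibration('wrist');p,r,o=tool()
M=Rq(c['rotation']).inv().as_matrix()
def rt(P): return np.round(r.inv().apply(P-p)*1e3,1)
print('cam in tool',rt(c['eye']))
for uv in [(406,252),(231,252),(351,241),(286,241)]:
    e,d=ray('wrist',uv,c)
    for y in (.1465,.1685):
        k=(y-e[1])/d[1];print(uv,rt(e+k*d))
E
```

```text
cam in tool [ 1.000e-01 -7.670e+01 -1.514e+02]
(406, 252) [53.3 10.3 11.2]
(406, 252) [ 39.9 -11.6 -29.7]
(231, 252) [-54.   11.6  13.8]
(231, 252) [-40.4 -10.6 -27.8]
(351, 241) [21.2 10.7 28.9]
(351, 241) [ 15.9 -11.3 -16.4]
(286, 241) [-21.   11.2  30.1]
(286, 241) [-15.7 -10.9 -15.6]
```

View pics/w1c.png

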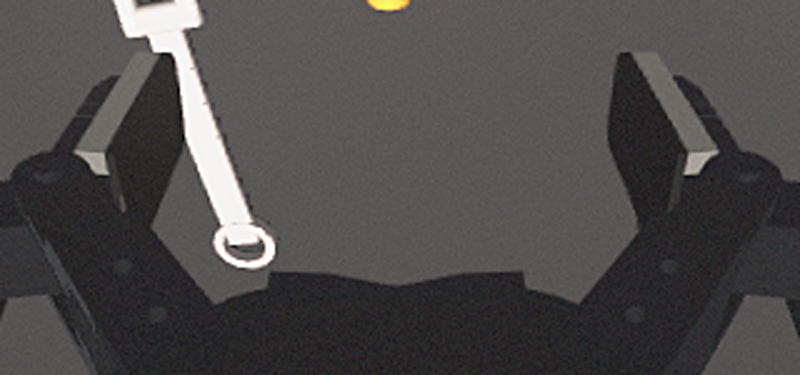

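The pads ride on top of the canister: the tips are at about z 0.045 while TCP z is 0.033, so the true tips stand about 33 mm further back than I assumed from the text. I'll open and look again.

Call:
play_rows([
  [-1,[0,0,-0.002],0],
  [-1,[0,0,-0.02],0],
  [-1,[0,0,-0.02],0],
  [-1,[0,0,-0.02],0],
])

```text
time: 3.35
tool_pos: [0.4746, 0.157, 0.047]
tool_rot: [0.0, 1.0, -0.006, -0.0]
contact_force: [0.4, -0.1, -0.8]
width: 0.998
```

```bash
python3 - <<'E'
from h import *
st();im,c=snap('wrist','w3');snap('side','s3')
crop(cv2.imread('pics/s3.png'),'s3c',230,140,320,220,8)
E
```

```text
t 3.35 p [0.4746 0.157  0.047 ] yaw -0.69 zax [-0.001 -0.    -1.   ] F [ 0.4 -0.1 -0.8] w 0.998 q [0.21 0.08 1.74 0.   1.33 0.22] st [-358.8   54.    47. ]
```

View pics/w3.png

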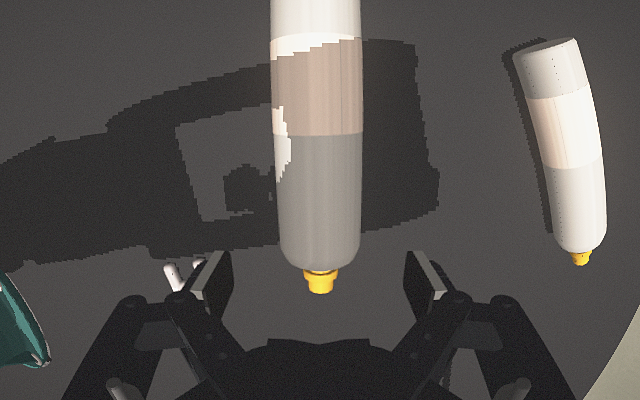

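View pics/s3c.png

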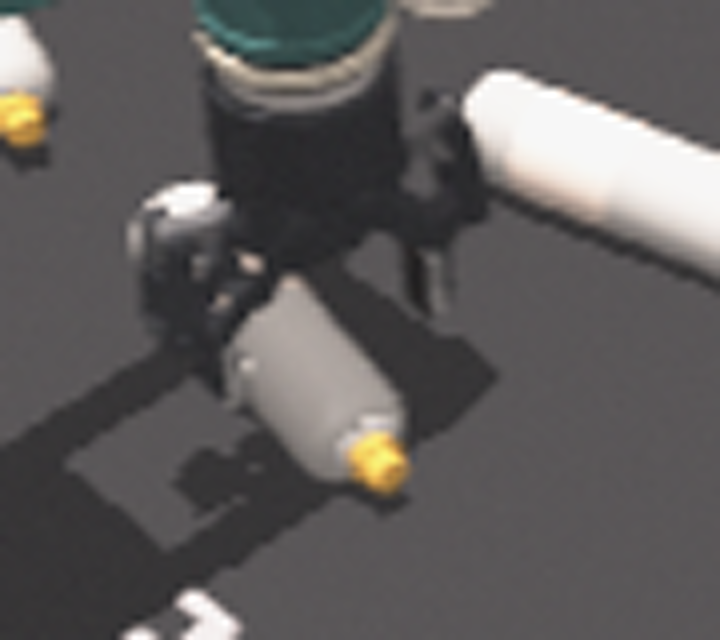

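```bash
python3 - <<'E'
from h import *
c=imaging.get_calibration('wrist')
print(atz('wrist',(320,293),.025,c))
for r,a,b in [(100,271,361.5),(170,272.5,361.5),(230,277,361)]: print(atz('wrist',(a,r),.03,c),atz('wrist',(b,r),.03,c),atz('wrist',((a+b)/2,r),.05,c))
im=cv2.imread('pics/s3.png')
o=np.array([229.6,139.6]);print(atz('side',np.array((402,470))/8+o,.025))
plan([(.476,.1575,-.008,-.5)])
E
```

```text
[0.47485797 0.11042136 0.025     ]
[0.44990844 0.23511675 0.03      ] [0.49854586 0.2344064  0.03      ] [0.47441266 0.23430409 0.05      ]
[0.44920744 0.19621865 0.03      ] [0.49897736 0.19557058 0.03      ] [0.47429051 0.20029581 0.05      ]
[0.44975831 0.15971429 0.03      ] [0.49978733 0.15908736 0.03      ] [0.47487273 0.16835609 0.05      ]
[0.48379278 0.11646007 0.025     ]
[0.0016, -0.0006, 0.0547] -0.003
```

Call:
play_rows([
  [-1,[0,0,0.02],0],
  [-1,[0,0,0.04],0],
  [-1,[0,0,0.055],0],
  [-1,[0,0,0.055],0],
  [-1,[0,0,0.055],0],
])

```text
time: 4.08
tool_pos: [0.4755, 0.1572, -0.0069]
tool_rot: [-0.0, 1.0, -0.006, 0.0]
contact_force: [1.3, -0.5, 0.3]
width: 0.999
```

```bash
python3 - <<'E'
from h import *
st();im,c=snap('wrist','w4')
E
```

```text
t 4.08 p [ 0.4755  0.1572 -0.0069] yaw -0.69 zax [ 0.001  0.    -1.   ] F [ 1.3 -0.5  0.3] w 0.999 q [0.21 0.15 1.79 0.   1.21 0.22] st [-358.6   54.8   -6.9]
```

View pics/w4.png

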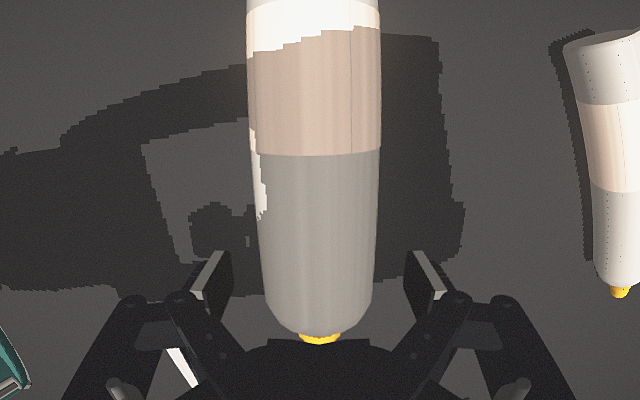

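Call:
play_rows([
  [1,[0,0,0],0],
  [1,[0,0,0],0],
  [1,[0,0,0],0],
  [1,[0,0,0],0],
], squeeze=20)

```text
time: 4.62
tool_pos: [0.4754, 0.1572, -0.0067]
tool_rot: [-0.0, 1.0, -0.006, 0.001]
contact_force: [0.0, -0.4, 2.7]
width: 0.574
```

```bash
python3 - <<'E'
from h import *
st();im,c=snap('wrist','w5');snap('side','s5')
crop(cv2.imread('pics/s5.png'),'s5c',230,140,320,220,8)
E
```

```text
t 4.62 p [ 0.4754  0.1572 -0.0067] yaw -0.69 zax [ 0.001  0.    -1.   ] F [ 0.  -0.4  2.7] w 0.574 q [0.21 0.14 1.79 0.   1.21 0.22] st [-358.6   54.8   -6.7]
```

View pics/w5.png

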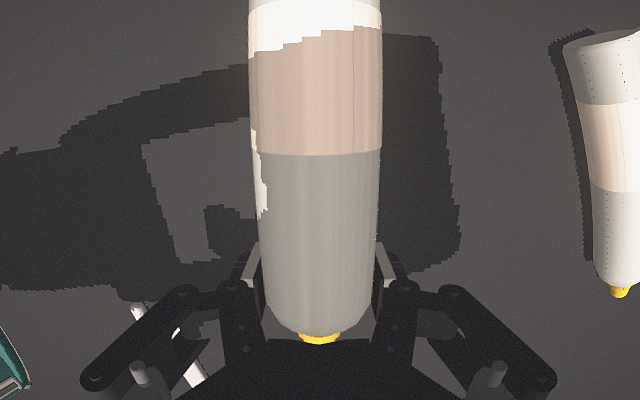

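View pics/s5c.png

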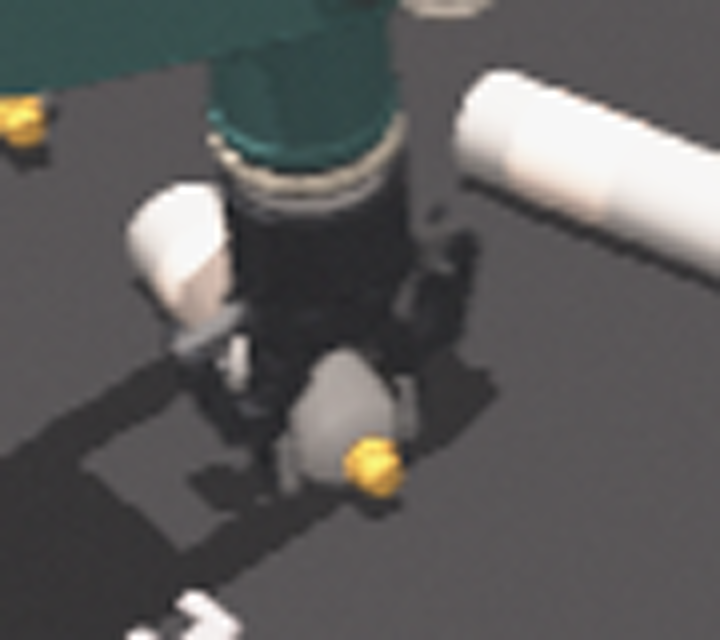

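Call:
play_rows([
  [1,[0,-0.004,-0.017],0],
  [1,[0,-0.011,-0.0346],0],
  [1,[0,-0.02,-0.05],0],
  [1,[0,-0.031,-0.065],0],
  [1,[0,-0.044,-0.078],0],
  [1,[0,-0.058,-0.0896],0],
  [1,[0,-0.058,-0.0896],0],
])

```text
time: 5.6
tool_pos: [0.4764, 0.2166, 0.0834]
tool_rot: [-0.0, 1.0, -0.005, 0.001]
contact_force: [0.2, 0.2, -0.7]
width: 0.573
```

```bash
python3 - <<'E'
from h import *
st();im,c=snap('wrist','w6');snap('side','s6')
crop(cv2.imread('pics/s6.png'),'s6c',210,110,310,200,7)
E
```

```text
t 5.6 p [0.4764 0.2166 0.0834] yaw -0.58 zax [ 0.002  0.001 -1.   ] F [ 0.2  0.2 -0.7] w 0.573 q [0.32 0.1  1.64 0.   1.4  0.33] st [-411.3   82.1   83.4]
```

View pics/w6.png

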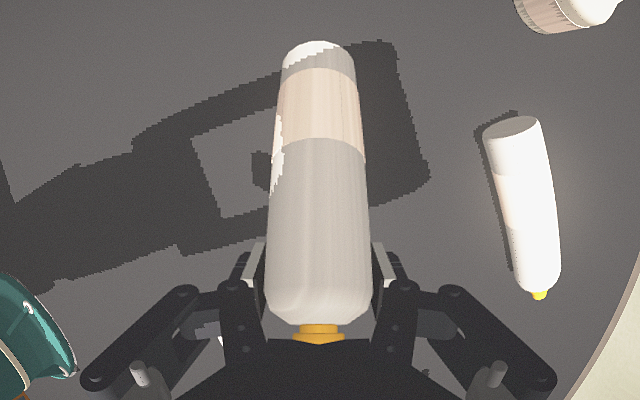

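View pics/s6c.png

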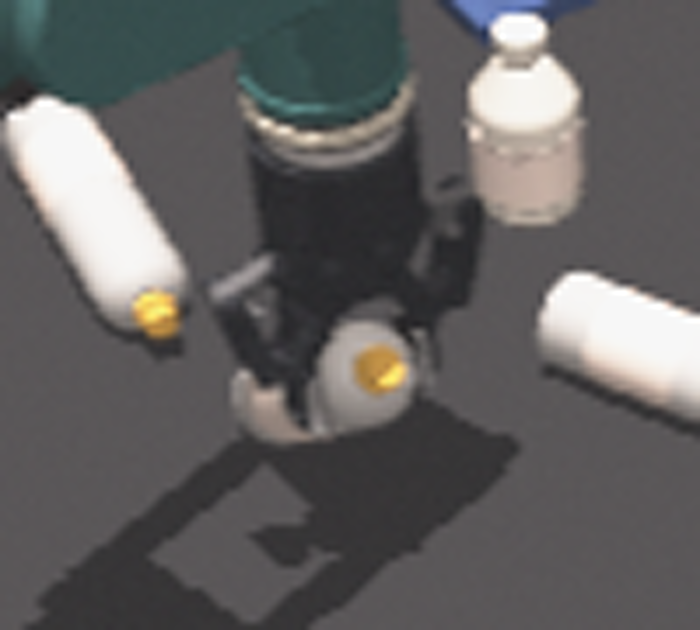

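Call:
play_rows([
  [1,[0,-0.016,-0.009],0],
  [1,[0,-0.0324,-0.0165],0],
  [1,[0,-0.05,-0.021],0],
  [1,[0,-0.068,-0.024],0],
  [1,[0,-0.086,-0.0245],0],
  [1,[0,-0.104,-0.0235],0],
  [1,[0,-0.106,-0.0235],0],
  [1,[0,-0.106,-0.0235],0],
])

```text
time: 6.7
tool_pos: [0.4766, 0.321, 0.1052]
tool_rot: [0.0, 1.0, -0.006, -0.001]
contact_force: [0.7, -0.3, -2.1]
width: 0.575
```

```bash
python3 - <<'E'
from h import *
st();im,c=snap('wrist','w7');snap('side','s7')
crop(cv2.imread('pics/s7.png'),'s7c',190,80,290,170,7)
E
```

```text
t 6.7 p [0.4766 0.321  0.1052] yaw -0.67 zax [-0.001 -0.001 -1.   ] F [ 0.7 -0.3 -2.1] w 0.575 q [ 0.49  0.19  1.49 -0.    1.46  0.51] st [-504.8  128.8  105.2]
```

View pics/w7.png

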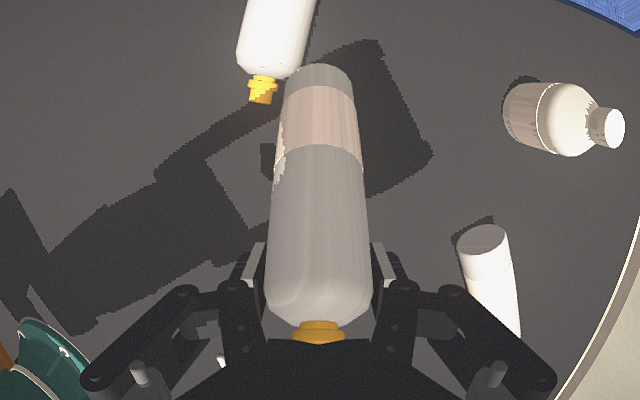

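View pics/s7c.png

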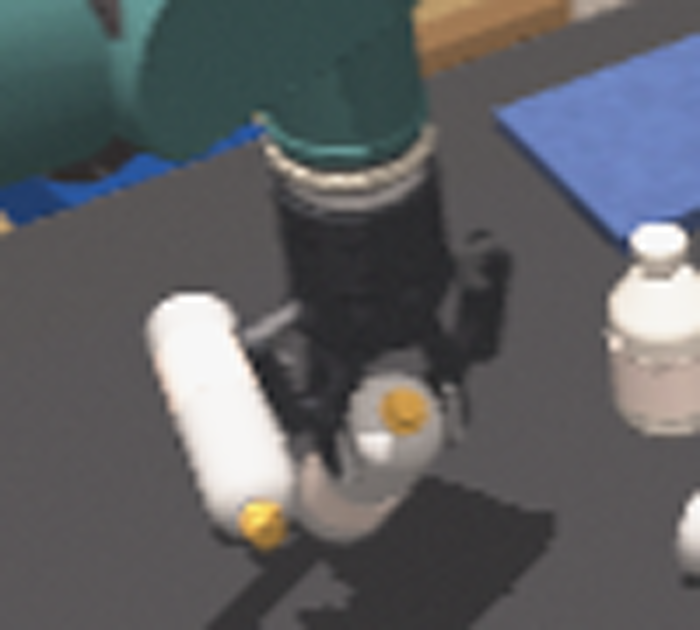

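```bash
cat >> h.py <<'E'
def tilt(row,c,g=.0317,L=.137):
    """tilt (deg from upright) about jaw axis from wrist row of foot far rim; tool y opposite dir"""
    p,r,o=tool();b=-r.apply([0,1,0]);b[2]=0;z=np.array([0,0,1.])
    G=p+g*z
    def f(t):
        F=G+L*(np.sin(t)*b-np.cos(t)*z);rim=F+.025*(np.cos(t)*b+np.sin(t)*z);return proj('wrist',rim,c)[0][1]
    ts=np.radians(np.arange(-15,70,1));v=[f(t) for t in ts];
    return np.degrees(np.interp(-row,-np.array(v)[::1],ts)) if v[0]<v[-1] else np.degrees(np.interp(row,np.array(v)[::-1],ts[::-1])),v[0],v[-1]
E
python3 - <<'E'
from h import *
c=imaging.get_calibration('wrist');print(tilt(64,c))
E
```

```text
(np.float64(37.110502217903615), np.float64(202.94615432055014), np.float64(-20.13359614806876))
```

The canister is lifted but still tilted about 37° because pad friction holds it. I'll move it clear of the other canister and ease the grip with the closure command so that it swings upright under gravity.

Call:
play_rows([
  [1,[0,0.004,-0.004],0],
  [1,[0,0.014,-0.008],0],
  [1,[0,0.032,-0.012],0],
  [1,[0,0.06,-0.012],0],
  [1,[0,0.1,-0.012],0],
  [0.2,[0,0.1,-0.012],0],
  [0.1,[0,0.1,-0.012],0],
  [0.05,[0,0.1,-0.012],0],
  [0.0,[0,0.1,-0.012],0],
])

```text
time: 7.92
tool_pos: [0.4757, 0.2217, 0.1177]
tool_rot: [-0.0, 1.0, -0.005, 0.0]
contact_force: [-0.6, 0.0, -3.5]
width: 0.574
```

```bash
python3 - <<'E'
from h import *
st();im,c=snap('wrist','w8')
E
```

```text
t 7.92 p [0.4757 0.2217 0.1177] yaw -0.63 zax [ 0.  0. -1.] F [-0.6  0.  -3.5] w 0.574 q [0.33 0.08 1.59 0.   1.47 0.34] st [-416.3   83.7  117.7]
```

View pics/w8.png

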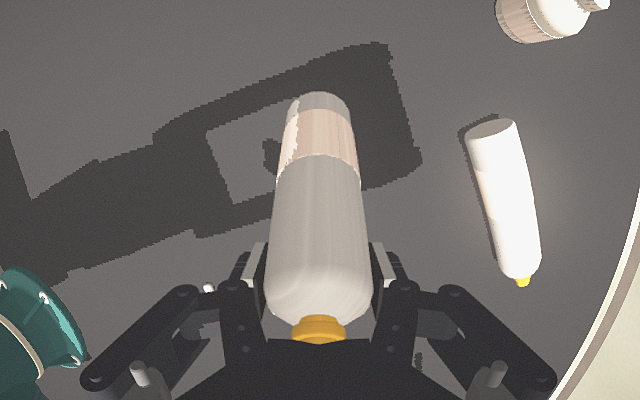

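Call:
play_rows([
  [-0.03,[0,0,0],0],
  [-0.05,[0,0,0],0],
  [-0.07,[0,0,0],0],
  [-0.08,[0,0,0],0],
  [-0.09,[0,0,0],0],
])

```text
time: 8.6
tool_pos: [0.4758, 0.2211, 0.1177]
tool_rot: [-0.0, 1.0, -0.006, 0.0]
contact_force: [-0.1, 0.0, -2.8]
width: 0.574
```

```bash
python3 - <<'E'
from h import *
st();im,c=snap('wrist','w9')
print([round(float(tilt(r,c)[0]),1) for r in (92,110,130,150,170)])
E
```

```text
t 8.6 p [0.4758 0.2211 0.1177] yaw -0.69 zax [ 0.  0. -1.] F [-0.1  0.  -2.8] w 0.574 q [0.33 0.08 1.59 0.   1.47 0.34] st [-415.6   83.5  117.7]
[26.6, 19.9, 12.3, 4.9, -2.6]
```

View pics/w9.png

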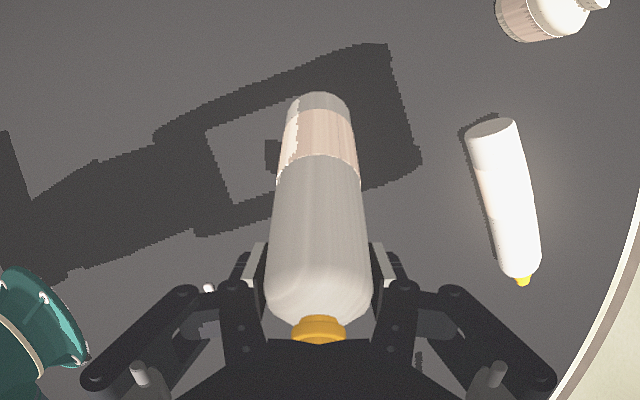

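Call:
play_rows([
  [-0.11,[0,0,0],0],
  [-0.12,[0,0,0],0],
  [-0.13,[0,0,0],0],
  [-0.14,[0,0,0],0],
])

```text
time: 9.15
tool_pos: [0.4757, 0.2211, 0.1177]
tool_rot: [-0.0, 1.0, -0.006, 0.0]
contact_force: [0.4, 0.7, -3.0]
width: 0.573
```

```bash
python3 - <<'E'
from h import *
st();im,c=snap('wrist','w10');crop(im,'w10c',220,40,420,350,1.8)
E
```

```text
t 9.15 p [0.4757 0.2211 0.1177] yaw -0.69 zax [ 0.  0. -1.] F [ 0.4  0.7 -3. ] w 0.573 q [0.33 0.08 1.59 0.   1.47 0.34] st [-415.6   83.5  117.7]
```

View pics/w10c.png

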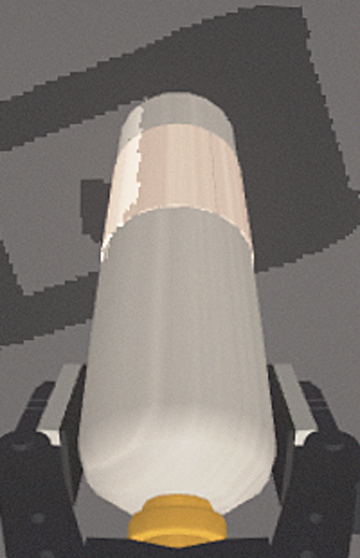

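Call:
play_rows([
  [-0.14,[0,0,0.012],0],
  [-0.14,[0,-0.006,0.0175],0],
  [-0.14,[0,-0.016,0.015],0],
  [-0.14,[0,-0.028,0.0127],0],
  [-0.14,[0,-0.04,0.0125],0],
  [-0.14,[0,-0.052,0.0125],0],
  [-0.14,[0,-0.064,0.0135],0],
  [-0.14,[0,-0.068,0.0135],0],
])

```text
time: 10.2
tool_pos: [0.4763, 0.29, 0.1039]
tool_rot: [0.0, 1.0, -0.005, -0.0]
contact_force: [0.2, -0.6, -3.0]
width: 0.577
```

```bash
python3 - <<'E'
from h import *
st();im,c=snap('wrist','w11');crop(im,'w11c',220,40,420,350,1.8)
print([round(float(tilt(r,c)[0]),1) for r in (92,110,130,150,170)])
E
```

```text
t 10.2 p [0.4763 0.29   0.1039] yaw -0.63 zax [-0. -0. -1.] F [ 0.2 -0.6 -3. ] w 0.577 q [0.45 0.16 1.53 0.   1.45 0.46] st [-477.1  114.7  103.9]
[26.5, 19.8, 12.3, 4.8, -2.7]
```

View pics/w11c.png

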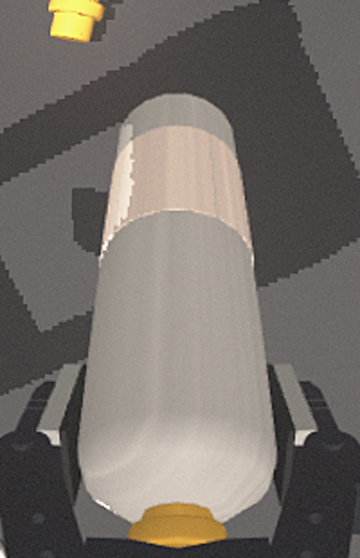

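```bash
python3 - <<'E'
from h import *
im,c=snap('side','s11');crop(im,'s11c',190,90,290,180,7)
p,r,o=tool()
b=-r.apply([0,1,0]);z=np.array([0,0,1.])
cw=imaging.get_calibration('wrist')
for t in (0,10,20,27,35):
    a=np.radians(t);ax=-np.sin(a)*b+np.cos(a)*z;G=p+.0317*z
    tip=G+.045*ax;F=G-.137*ax;rim=F+.025*(np.cos(a)*b+np.sin(a)*z);low=F-.025*(np.cos(a)*b+np.sin(a)*z)
    print(t,'side tip',proj('side',tip,c)[0].round(1),'foot',proj('side',F,c)[0].round(1),'wrist tip',proj('wrist',tip,cw)[0].round(1),'rim',proj('wrist',rim,cw)[0].round(1),'rimz',round(low[2],4))
E
```

```text
0 side tip [248.2 135. ] foot [253.5 174.3] wrist tip [318.2 348.6] rim [318.3 162.9] rimz -0.0013
10 side tip [249.3 136.4] foot [250.3 170. ] wrist tip [318.2 362.2] rim [318.2 136.2] rimz -0.0036
20 side tip [250.5 138.2] foot [247.2 165. ] wrist tip [318.2 371.3] rim [318.2 109.6] rimz -0.0016
27 side tip [251.3 139.5] foot [245.  161.2] wrist tip [318.2 375.2] rim [318.2  90.9] rimz 0.0023
35 side tip [252.1 141.2] foot [242.6 156.7] wrist tip [318.2 377.3] rim [318.1  69.7] rimz 0.0091
```

View pics/s11c.png

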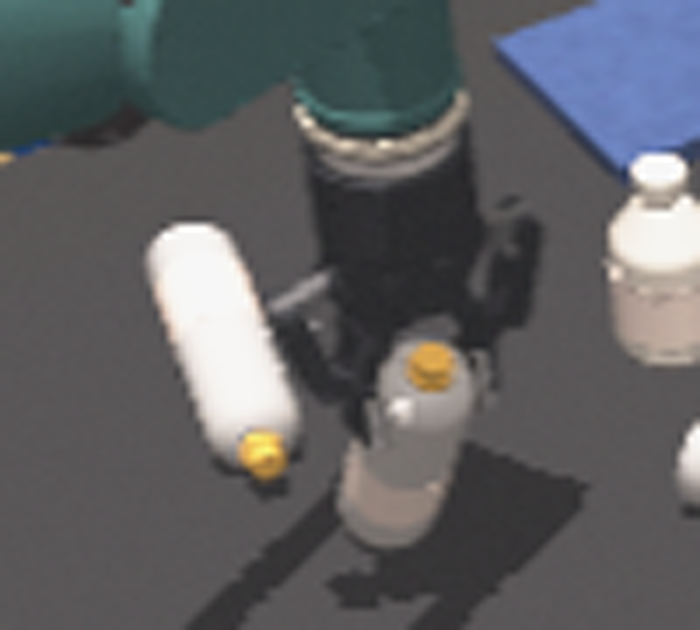

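Call:
play_rows([
  [-0.14,[0,0.004,-0.004],0],
  [-0.14,[0,0.014,-0.008],0],
  [-0.14,[0,0.032,-0.01],0],
  [-0.14,[0,0.06,-0.01],0],
  [-0.14,[0,0.1,-0.01],0],
  [-0.14,[0,0.155,-0.01],0],
  [-0.14,[0,0.155,-0.01],0],
])

```text
time: 11.18
tool_pos: [0.4745, 0.1295, 0.1145]
tool_rot: [0.001, 1.0, -0.009, 0.0]
contact_force: [0.7, 0.7, -3.0]
width: 0.572
```

```bash
python3 - <<'E'
from h import *
st();im,c=snap('wrist','w12')
E
```

```text
t 11.18 p [0.4745 0.1295 0.1145] yaw -1.05 zax [ 0.    -0.002 -1.   ] F [ 0.7  0.7 -3. ] w 0.572 q [ 0.15  0.01  1.67 -0.    1.46  0.17] st [-334.2   41.6  114.5]
```

View pics/w12.png

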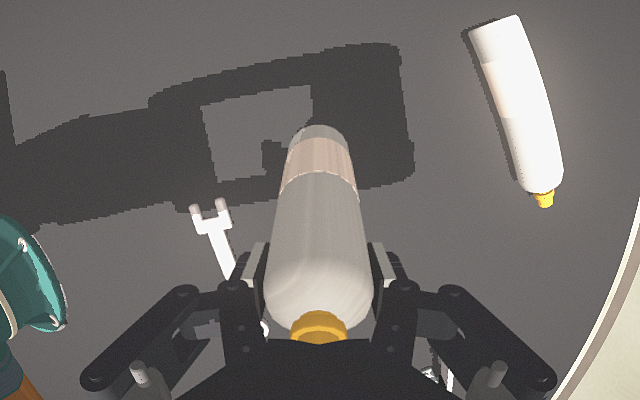

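Call:
play_rows([
  [-0.14,[0,-0.06,-0.005],0],
  [-0.14,[0,-0.1,-0.005],0],
  [-0.14,[0,-0.125,-0.005],0],
  [-0.14,[0,-0.14,-0.005],0],
  [-0.14,[0,-0.148,-0.005],0],
  [-0.14,[0,-0.15,-0.005],0],
])

```text
time: 11.98
tool_pos: [0.4765, 0.284, 0.1191]
tool_rot: [0.0, 1.0, -0.006, -0.0]
contact_force: [0.7, 0.2, -2.5]
width: 0.575
```

```bash
python3 - <<'E'
from h import *
st();im,c=snap('wrist','w13')
print([round(float(tilt(r,c)[0]),1) for r in (92,110,130,150,170)])
E
```

```text
t 11.97 p [0.4765 0.284  0.1191] yaw -0.69 zax [-0. -0. -1.] F [ 0.7  0.2 -2.5] w 0.575 q [ 0.44  0.14  1.52 -0.    1.48  0.45] st [-471.6  112.2  119.1]
[26.6, 19.9, 12.4, 4.9, -2.6]
```

View pics/w13.png

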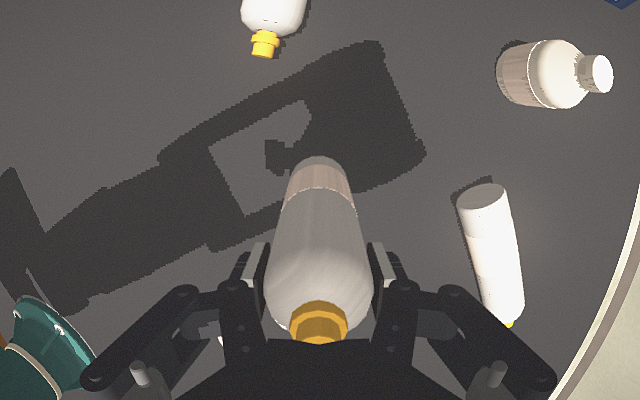

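Call:
play_rows([
  [-0.14,[0,0,0.006],0],
  [-0.14,[0,0,0.011],0],
  [-0.14,[0,0,0.014],0],
  [-0.14,[0,0,0.016],0],
  [-0.14,[0,0,0.016],0],
])

```text
time: 12.65
tool_pos: [0.4789, 0.2862, 0.1098]
tool_rot: [-0.004, 1.0, -0.006, 0.004]
contact_force: [-4.0, 2.2, 17.3]
width: 0.573
```

```bash
python3 - <<'E'
from h import *
st();im,c=snap('wrist','w14');crop(im,'w14c',220,100,420,350,2)
E
```

```text
t 12.65 p [0.4789 0.2862 0.1098] yaw -0.71 zax [ 0.008  0.007 -1.   ] F [-4.   2.2 17.3] w 0.573 q [0.44 0.15 1.53 0.   1.45 0.45] st [-472.6  115.3  109.8]
```

View pics/w14c.png

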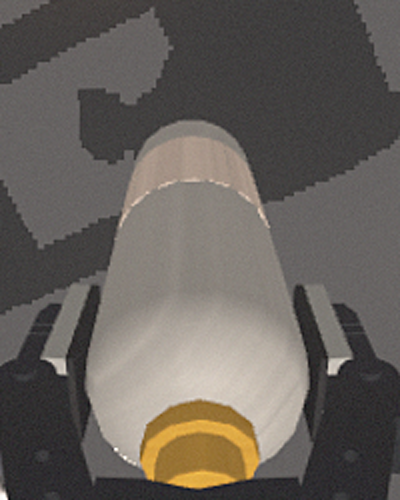

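Call:
play_rows([
  [-0.14,[0,0,-0.005],0],
  [1,[0,0,-0.006],0],
  [1,[0,0,-0.006],0],
  [1,[0,0,-0.006],0],
  [1,[0,0,-0.02],0],
  [1,[0,0,-0.045],0],
  [1,[0,0,-0.08],0],
  [1,[0,0,-0.1],0],
  [1,[0,0,-0.107],0],
], squeeze=45)

```text
time: 13.82
tool_pos: [0.4766, 0.284, 0.2111]
tool_rot: [-0.0, 1.0, -0.006, 0.0]
contact_force: [0.5, -0.3, -3.8]
width: 0.565
```

```bash
python3 - <<'E'
from h import *
st();P=stw(-.11,0,.2);plan([(*P,26.43)])
im,c=snap('wrist','w15');crop(im,'w15c',220,100,420,350,2)
E
```

```text
t 13.82 p [0.4766 0.284  0.2111] yaw -0.69 zax [ 0.001  0.    -1.   ] F [ 0.5 -0.3 -3.8] w 0.565 q [ 0.44  0.1   1.38 -0.    1.66  0.45] st [-471.7  112.3  211.1]
[0.0649, 0.3731, 0.0111] -0.473
```

View pics/w15c.png

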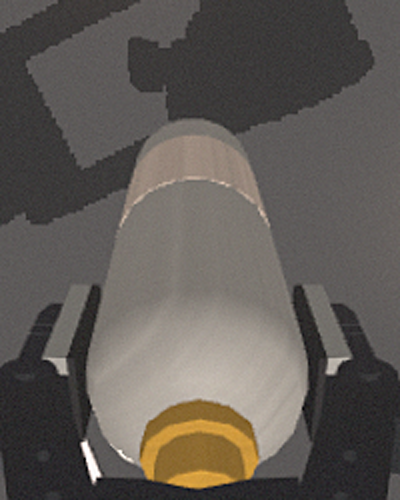

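Call:
play_rows([
  [1,[0.002,0.012,0],-0.02],
  [1,[0.007,0.038,0.001],-0.05],
  [1,[0.014,0.08,0.002],-0.1],
  [1,[0.023,0.132,0.004],-0.17],
  [1,[0.033,0.187,0.006],-0.24],
  [1,[0.042,0.243,0.007],-0.31],
  [1,[0.051,0.295,0.009],-0.38],
  [1,[0.058,0.336,0.01],-0.43],
  [1,[0.063,0.362,0.011],-0.46],
  [1,[0.065,0.373,0.011],-0.473],
])

```text
time: 15.12
tool_pos: [0.5361, -0.0909, 0.197]
tool_rot: [-0.001, 0.974, 0.228, -0.002]
contact_force: [0.2, 0.7, -1.9]
width: 0.567
```

Call:
play_rows([
  [1,[0,0,0.005],0],
  [1,[0,0,0.01],0],
  [1,[0,0,0.01],0],
])

```text
time: 15.5
tool_pos: [0.5365, -0.0884, 0.1883]
tool_rot: [-0.001, 0.973, 0.229, -0.001]
contact_force: [0.2, 0.7, -3.0]
width: 0.57
```

```bash
python3 - <<'E'
from h import *
st();im,c=snap('wrist','w16');im,c=snap('side','s16');crop(im,'s16c',270,140,410,280,5)
P=[stw(x/1e3,y/1e3,z/1e3) for x,y,z in [(-50,60,6),(-50,-60,6),(75,-60,6),(75,60,6)]]
print(proj('wrist',P).round(1).tolist())
E
```

```text
t 15.5 p [ 0.5365 -0.0884  0.1883] yaw 26.5 zax [-0.002  0.001 -1.   ] F [ 0.2  0.7 -3. ] w 0.57 q [-0.27  0.08  1.44  0.    1.62 -0.73] st [-111.5    0.2  188.3]
[[369.1, 222.2], [267.2, 222.2], [273.8, 306.9], [362.5, 306.9]]
```

View pics/w16.png

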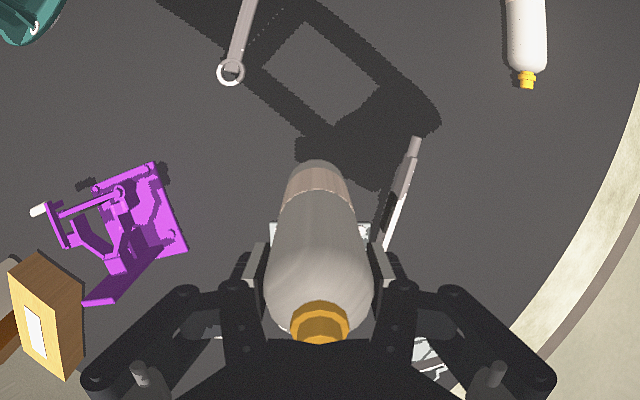

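View pics/s16c.png

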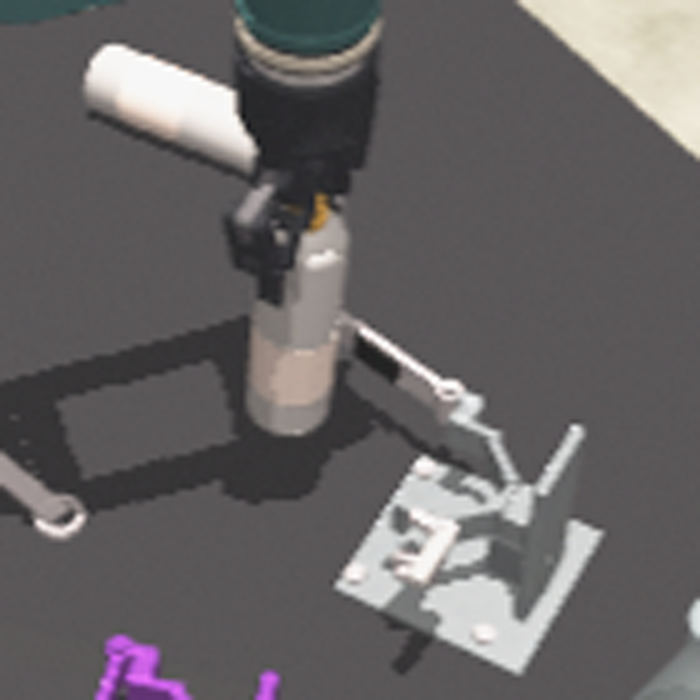

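Call:
play_rows([
  [1,[0,0.005,0.015],0],
  [1,[0,0.015,0.035],0],
  [1,[0,0.03,0.052],0],
  [1,[0,0.048,0.06],0],
  [1,[0,0.066,0.063],0],
  [1,[0,0.082,0.063],0],
  [1,[0,0.094,0.063],0],
  [1,[0,0.101,0.063],0],
  [1,[0,0.103,0.063],0],
  [1,[0,0.103,0.063],0],
])

```text
time: 16.85
tool_pos: [0.5828, -0.1816, 0.1263]
tool_rot: [-0.0, 0.974, 0.229, 0.0]
contact_force: [-0.3, 0.1, -2.8]
width: 0.569
```

```bash
python3 - <<'E'
from h import *
st();im,c=snap('wrist','w17');im,c=snap('side','s17');crop(im,'s17c',310,160,410,280,6)
im,c=snap('top','t17');crop(im,'t17c',330,150,460,250,6)
E
```

```text
t 16.85 p [ 0.5828 -0.1816  0.1263] yaw 26.43 zax [ 0.  0. -1.] F [-0.3  0.1 -2.8] w 0.569 q [-0.4   0.26  1.37  0.    1.52 -0.86] st [-7.400e+00  1.000e-01  1.263e+02]
```

View pics/w17.png

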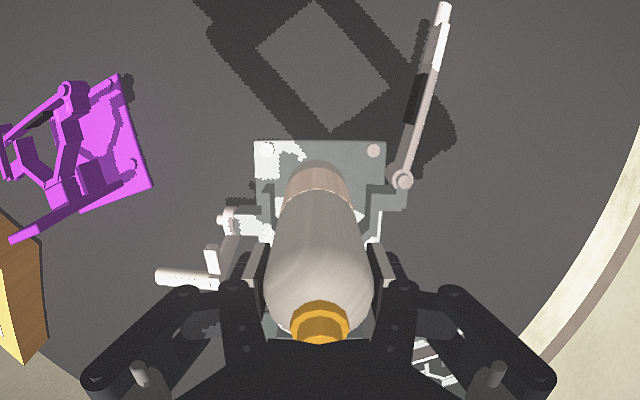

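View pics/s17c.png

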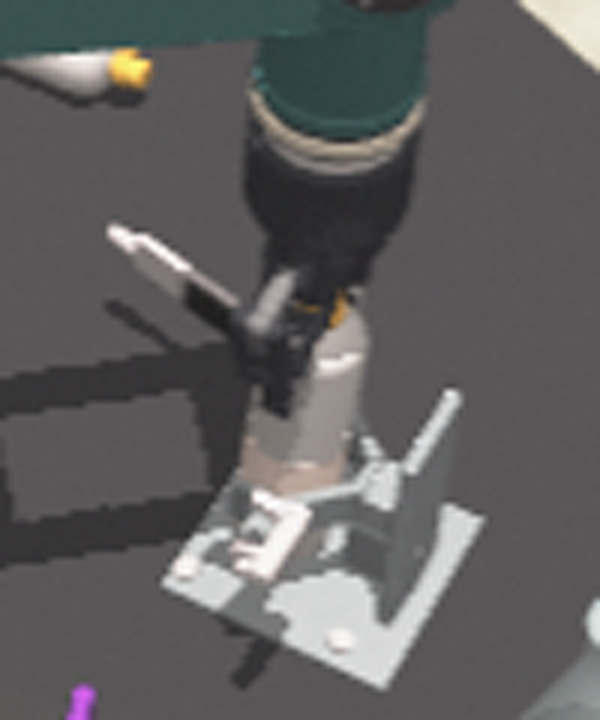

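View pics/t17c.png

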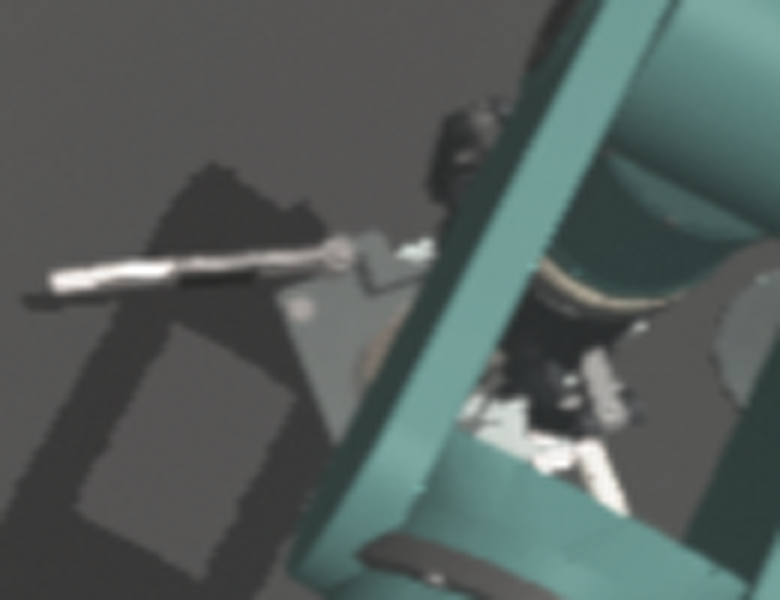

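Call:
play_rows([
  [1,[0,0,0.003],0],
  [1,[0,0,0.006],0],
  [1,[0,0,0.008],0],
  [1,[0,0,0.009],0],
  [1,[0,0,0.01],0],
  [1,[0,0,0.01],0],
])

```text
time: 17.75
tool_pos: [0.583, -0.182, 0.1164]
tool_rot: [0.0, 0.974, 0.228, 0.0]
contact_force: [0.5, -0.3, -2.5]
width: 0.57
```

```bash
python3 - <<'E'
from h import *
st()
E
```

```text
t 17.75 p [ 0.583  -0.182   0.1164] yaw 26.41 zax [ 0. -0. -1.] F [ 0.5 -0.3 -2.5] w 0.57 q [-0.4   0.26  1.38  0.    1.5  -0.86] st [-7.000e+00  1.000e-01  1.164e+02]
```

Call:
play_rows([
  [1,[0,0,0.0008],0],
  [1,[0,0,0.0016],0],
  [1,[0,0,0.0024],0],
  [1,[0,0,0.0024],0],
])

```text
time: 18.25
tool_pos: [0.5838, -0.1823, 0.1161]
tool_rot: [0.001, 0.974, 0.229, 0.001]
contact_force: [-1.5, 0.5, 5.9]
width: 0.569
```

Call:
play_rows([
  [1,[0,0.0015,-0.001],0],
  [1,[0,0.003,-0.001],0],
  [1,[0,0.0045,-0.001],0],
  [1,[0,0.006,-0.001],0],
  [1,[0,0.007,-0.001],0],
  [1,[0,0.008,-0.001],0],
  [1,[0,0.008,-0.001],0],
])

```text
time: 19.12
tool_pos: [0.5873, -0.1879, 0.1163]
tool_rot: [-0.001, 0.973, 0.229, 0.001]
contact_force: [-0.3, 3.1, 7.1]
width: 0.571
```

```bash
python3 - <<'E'
from h import *
st();p,r,o=tool();print('F in tool',r.inv().apply(o['contact_force']))
E
```

```text
t 19.12 p [ 0.5873 -0.1879  0.1163] yaw 26.45 zax [ 0.002  0.002 -1.   ] F [-0.3  3.1  7.1] w 0.571 q [-0.4   0.27  1.37  0.    1.5  -0.86] st [  0.2   1.3 116.3]
F in tool [ 1.15916022 -2.92911005 -7.13875687]
```

Call:
play_rows([
  [1,[0,0.001,-0.001],0],
  [1,[0,0.002,-0.002],0],
  [1,[0,0.003,-0.002],0],
  [1,[0,0.003,-0.002],0],
])

```text
time: 19.62
tool_pos: [0.5883, -0.1895, 0.1165]
tool_rot: [-0.002, 0.973, 0.229, 0.001]
contact_force: [1.4, 5.2, 2.1]
width: 0.572
```

```bash
python3 - <<'E'
from h import *
st();p,r,o=tool();print('F in tool',r.inv().apply(o['contact_force']))
im,c=snap('wrist','w18');im,c=snap('side','s18');crop(im,'s18c',310,160,410,280,6)
E
```

```text
t 19.62 p [ 0.5883 -0.1895  0.1165] yaw 26.48 zax [ 0.001  0.005 -1.   ] F [1.4 5.2 2.1] w 0.572 q [-0.41  0.28  1.36  0.    1.5  -0.87] st [  2.1   1.6 116.5]
F in tool [ 3.54198189 -4.07094796 -2.04355541]
```

View pics/w18.png

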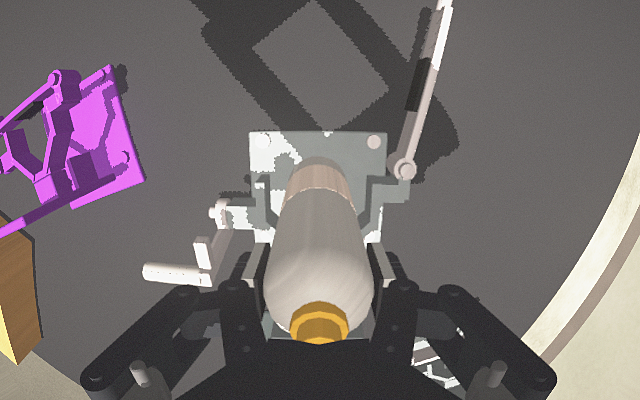

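View pics/s18c.png

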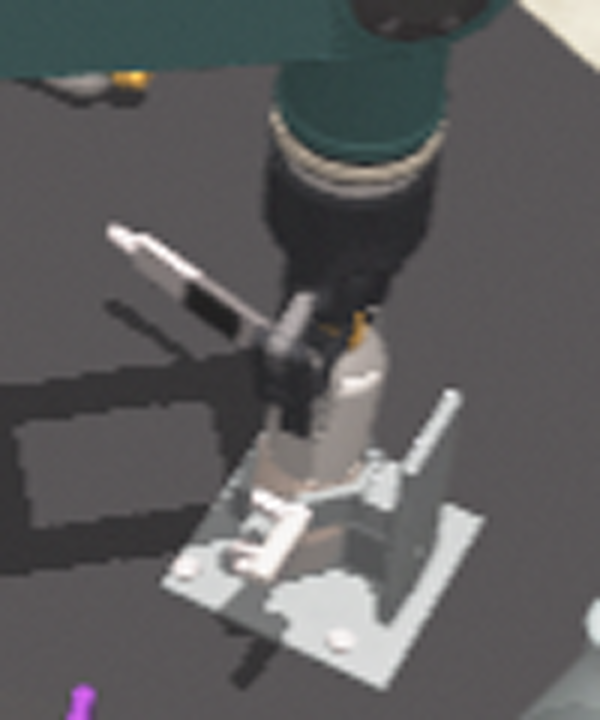

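Call:
play_rows([
  [1,[0.0015,0,0],0],
  [1,[0.002,-0.001,0],0],
  [0,[0.002,-0.001,0],0],
  [-0.2,[0.002,-0.001,0],0],
  [-0.3,[0.002,-0.001,0],0],
  [-0.5,[0.002,-0.001,0],0],
  [-1,[0.002,-0.001,0],0],
  [-1,[0.002,-0.001,0],0],
  [-1,[0.002,-0.001,-0.03],0],
  [-1,[0.002,-0.001,-0.09],0],
])

```text
time: 20.98
tool_pos: [0.5873, -0.1893, 0.2036]
tool_rot: [-0.002, 0.974, 0.228, -0.003]
contact_force: [1.3, 0.5, 1.3]
width: 0.998
```

Call:
play_rows([
  [-1,[0,-0.04,-0.03],0],
  [-1,[0,-0.1,-0.03],0],
  [-1,[0,-0.14,-0.03],0],
  [-1,[0,-0.14,-0.03],0],
])

```text
time: 21.48
tool_pos: [0.5261, -0.0625, 0.2378]
tool_rot: [0.0, 0.973, 0.23, 0.001]
contact_force: [0.8, -1.0, 0.8]
width: 1.003
```

```bash
python3 - <<'E'
from h import *
st()
im,c=snap('wrist','w19');im,c=snap('side','s19');crop(im,'s19c',310,160,410,280,6)
im,c=snap('top','t19');crop(im,'t19c',330,150,460,250,6)
for n in('side','top','wrist'): print(n,proj(n,[stw(0,0,.188),stw(0,0,.168),stw(0,0,.006)]).round(1).tolist())
E
```

```text
t 21.48 p [ 0.5261 -0.0625  0.2378] yaw 26.61 zax [ 0.002  0.    -1.   ] F [ 0.8 -1.   0.8] w 1.003 q [-0.23  0.04  1.39  0.    1.71 -0.69] st [-139.3    2.3  237.8]
side [[364.2, 211.1], [363.7, 215.7], [359.8, 249.8]]
top [[417.1, 197.6], [414.8, 199.4], [399.3, 211.9]]
wrist [[316.6, 354.3], [316.7, 339.6], [317.1, 258.9]]
```

View pics/w19.png

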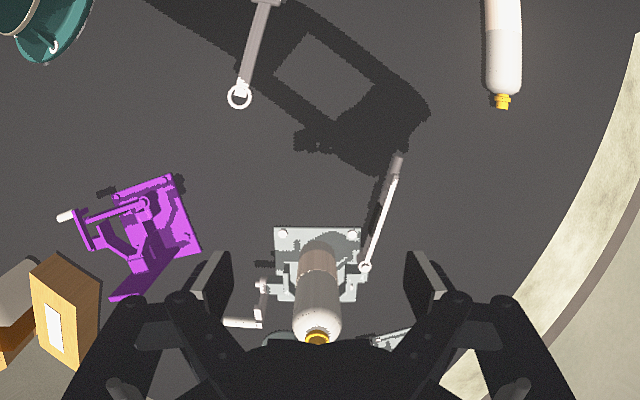

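View pics/s19c.png

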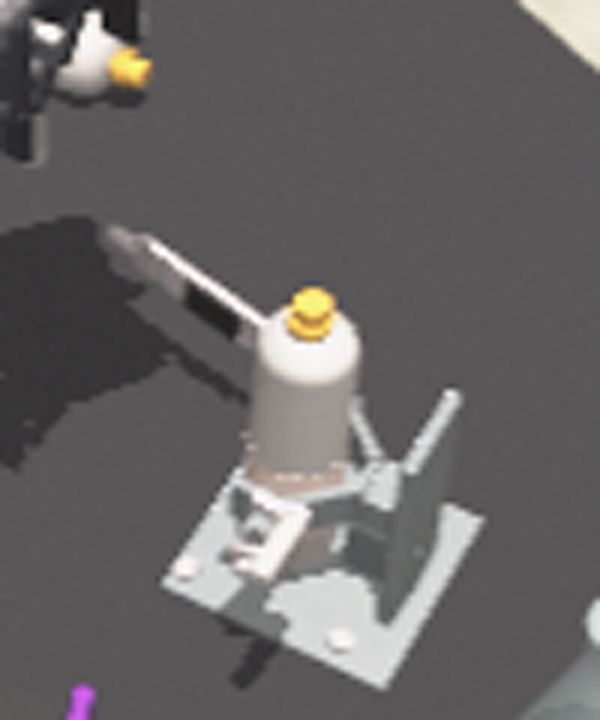

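View pics/t19c.png

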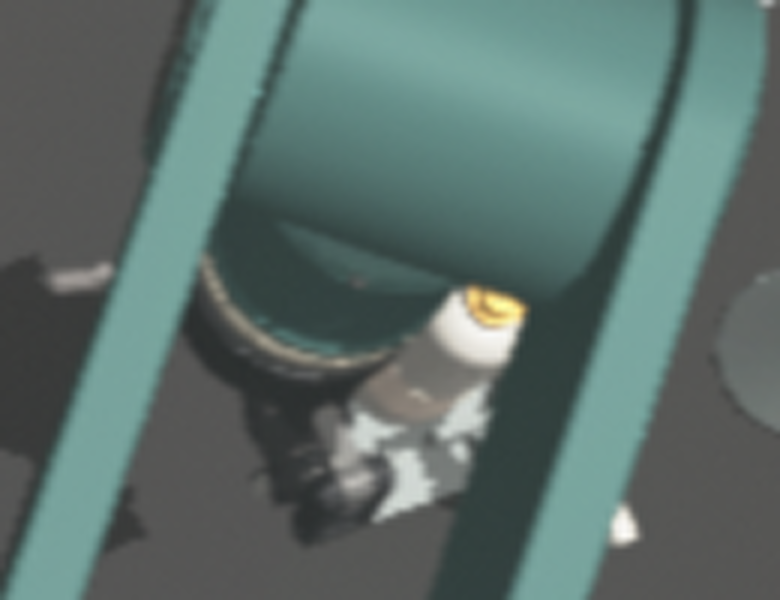

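```bash
python3 - <<'E'
from h import *
crop(cv2.imread('pics/s19.png'),'s19d',345,200,380,245,16)
crop(cv2.imread('pics/t19.png'),'t19d',395,190,430,225,16)
E
```

```text
(no output)
```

View pics/s19d.png

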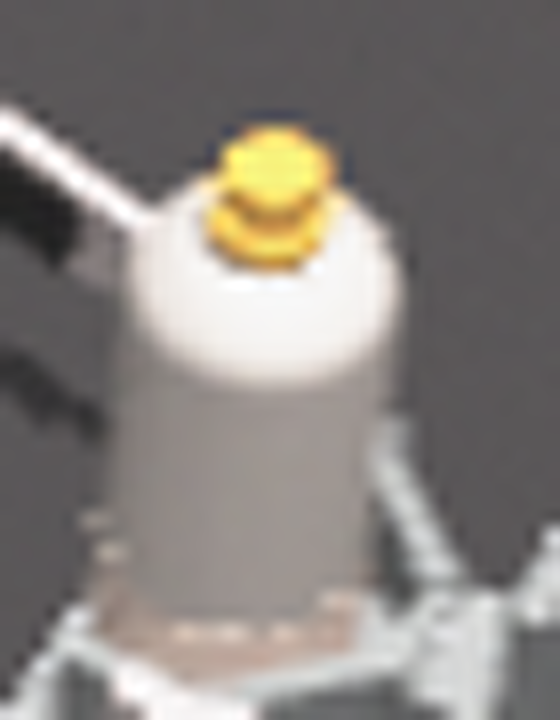

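View pics/t19d.png

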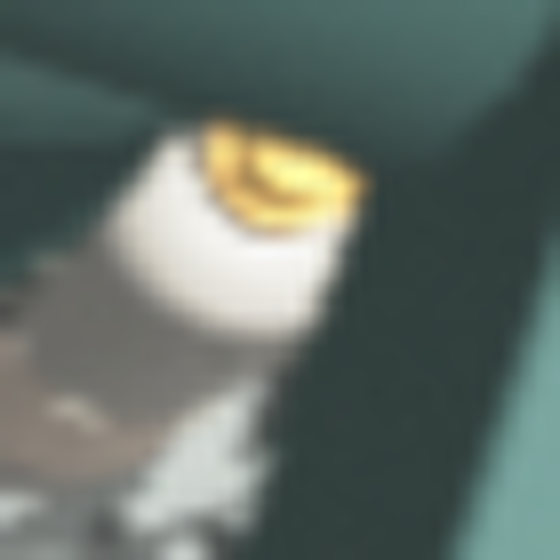

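```bash
python3 - <<'E'
from h import *
print(wst(atz('side',(361.7,209.8),.188))*1e3, wst(atz('side',(362.2,210.3),.186))*1e3)
c=imaging.get_calibration('wrist');im=cv2.imread('pics/w19.png');crop(im,'w19d',250,200,400,360,5)
print(proj('wrist',[stw(0,0,.188),stw(0,0,.154),stw(-.01,0,.188)],c))
E
```

```text
[ -8.21144083   0.77773652 188.        ] [ -6.81977412   1.43544426 186.        ]
[[316.60373676 354.29620815]
 [316.72350131 330.03129677]
 [316.55052853 346.86560032]]
```

View pics/w19d.png

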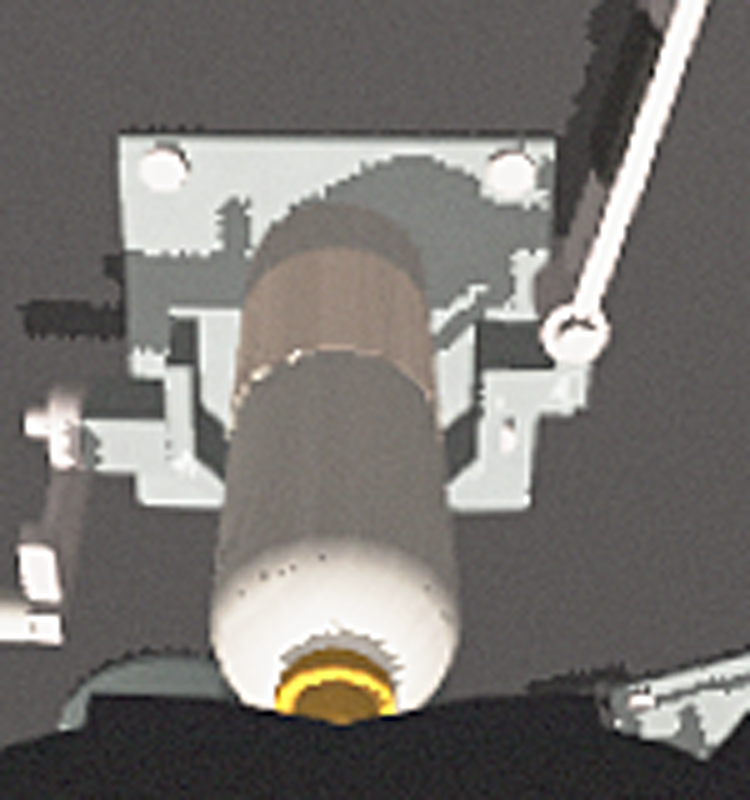

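```bash
python3 - <<'E'
from h import *
c=imaging.get_calibration('wrist')
print(proj('wrist',[stw(-.05,.06,.006),stw(-.05,-.06,.006)],c).round(1), 'foot rim front for x=0,-5,-10',proj('wrist',[stw(-.025,0,.006),stw(-.03,0,.006),stw(-.035,0,.006)],c).round(1).tolist())
print(wst(atz('wrist',(318,240.6),.006,c))*1e3,wst(atz('wrist',(317.4,340),.188,c))*1e3)
for u in [(274,227),(361.3,227)]: print(wst(atz('wrist',u,.006,c))*1e3)
E
```

```text
[[361.5 226. ]
 [272.5 226.2]] foot rim front for x=0,-5,-10 [[317.0, 243.0], [317.0, 239.7], [317.0, 236.4]]
[-28.68164827   1.33702802   6.        ] [-18.81521385   0.78030674 188.        ]
[-48.78406854 -58.04060343   6.        ]
[-48.54613585  59.84055145   6.        ]
```

Call:
play_rows([
  [1,[-0.001,0,0.03],0],
  [1,[-0.001,0,0.08],0],
  [1,[-0.001,0.02,0.115],0],
  [1,[-0.001,0.045,0.125],0],
  [1,[-0.001,0.065,0.125],0],
  [1,[-0.001,0.08,0.125],0],
  [1,[-0.001,0.087,0.125],0],
  [1,[-0.001,0.089,0.125],0],
  [1,[-0.001,0.089,0.125],0],
])

```text
time: 22.75
tool_pos: [0.5656, -0.1444, 0.1122]
tool_rot: [-0.0, 0.974, 0.229, 0.0]
contact_force: [0.2, 0.2, 0.2]
width: -0.006
```

```bash
python3 - <<'E'
from h import *
st()
im,c=snap('wrist','w20');im,c=snap('side','s20');crop(im,'s20c',310,160,410,280,6)
E
```

```text
t 22.75 p [ 0.5656 -0.1444  0.1122] yaw 26.44 zax [ 0.001  0.    -1.   ] F [0.2 0.2 0.2] w -0.006 q [-0.35  0.21  1.46  0.    1.48 -0.81] st [-48.4   1.3 112.2]
```

View pics/w20.png

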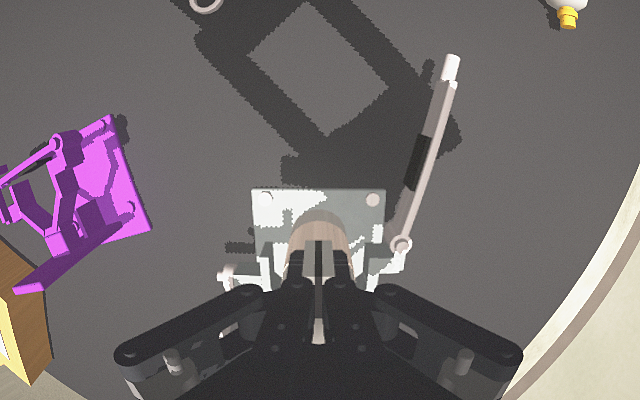

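View pics/s20c.png

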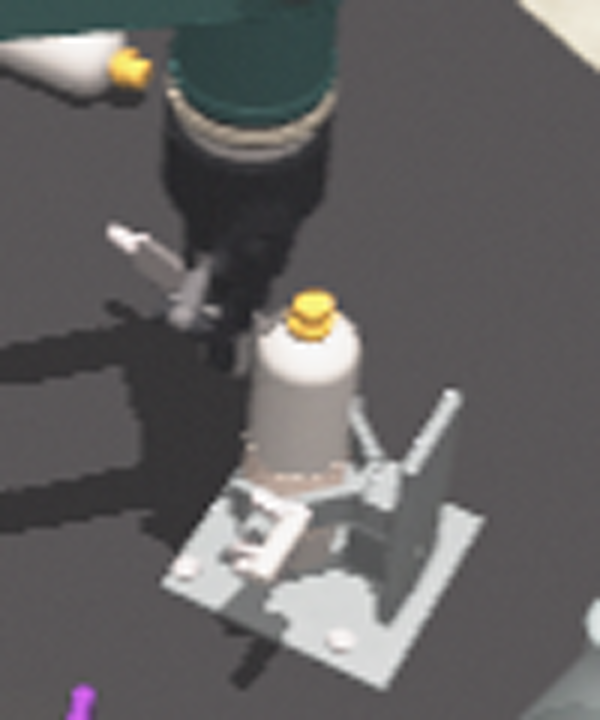

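Call:
play_rows([
  [1,[0,0.002,0],0],
  [1,[0,0.004,0],0],
  [1,[0,0.006,0],0],
  [1,[0,0.008,0],0],
  [1,[0,0.008,0],0],
])

```text
time: 23.48
tool_pos: [0.5691, -0.1521, 0.1117]
tool_rot: [-0.0, 0.974, 0.228, 0.0]
contact_force: [-0.3, -0.4, -0.4]
width: 0.006
```

```bash
python3 - <<'E'
from h import *
st()
im,c=snap('side','s21');crop(im,'s21d',345,200,380,245,16)
E
```

```text
t 23.48 p [ 0.5691 -0.1521  0.1117] yaw 26.4 zax [ 0.  0. -1.] F [-0.3 -0.4 -0.4] w 0.006 q [-0.36  0.22  1.44  0.    1.48 -0.82] st [-39.9   1.  111.7]
```

View pics/s21d.png

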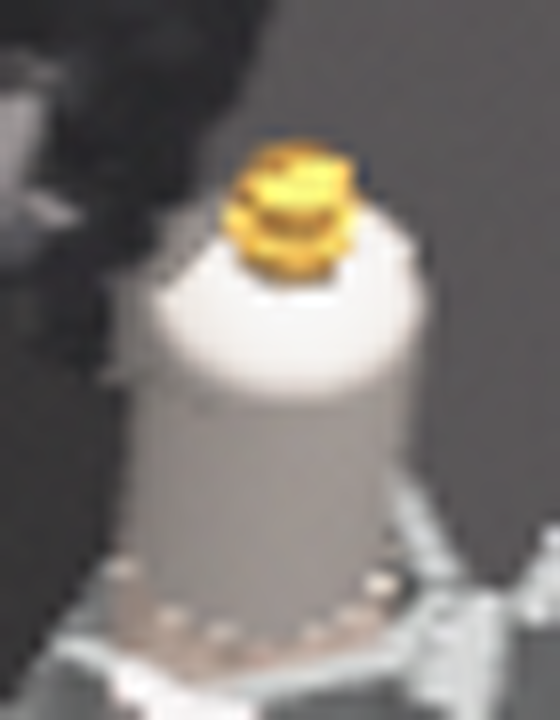

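Call:
play_rows([
  [1,[0,0.001,0],0],
  [1,[0,0.002,0],0],
  [1,[0,0.003,0],0],
  [1,[0,0.003,0],0],
])

```text
time: 24.02
tool_pos: [0.5704, -0.1547, 0.1118]
tool_rot: [-0.0, 0.974, 0.228, 0.0]
contact_force: [0.4, 0.1, -0.5]
width: 0.004
```

```bash
python3 - <<'E'
from h import *
st()
E
```

```text
t 24.02 p [ 0.5704 -0.1547  0.1118] yaw 26.41 zax [-0.  0. -1.] F [ 0.4  0.1 -0.5] w 0.004 q [-0.36  0.22  1.44  0.    1.48 -0.82] st [-37.    1.  111.8]
```

Call:
play_rows([
  [1,[0,0.001,0],0],
  [1,[0,0.002,0],0],
  [1,[0,0.003,0],0],
  [1,[0,0.003,0],0],
])

```text
time: 24.52
tool_pos: [0.5715, -0.1565, 0.1119]
tool_rot: [-0.001, 0.974, 0.229, -0.0]
contact_force: [-3.6, 4.9, 2.8]
width: 0.003
```

```bash
python3 - <<'E'
from h import *
st()
im,c=snap('side','s22');crop(im,'s22d',345,200,380,245,16)
E
```

```text
t 24.52 p [ 0.5715 -0.1565  0.1119] yaw 26.44 zax [-0.001  0.002 -1.   ] F [-3.6  4.9  2.8] w 0.003 q [-0.36  0.23  1.43  0.    1.48 -0.83] st [-35.    1.1 111.9]
```

View pics/s22d.png

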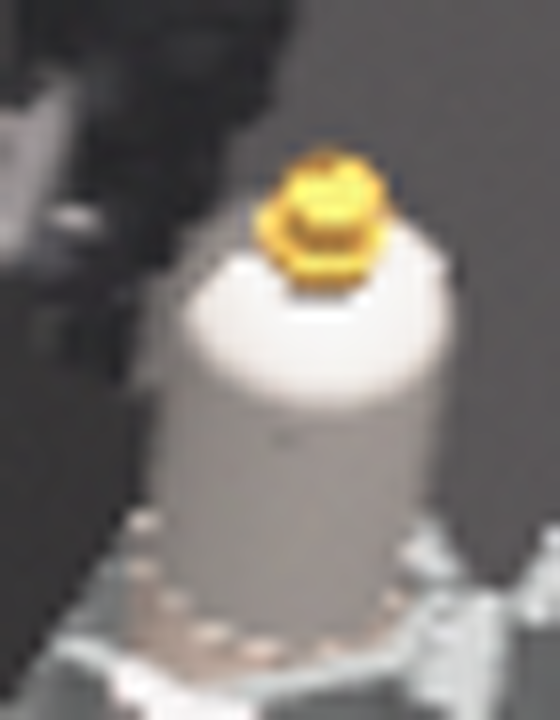

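Call:
play_rows([
  [1,[0,-0.001,0],0],
  [1,[0,-0.002,0],0],
  [1,[0,-0.003,0],0],
  [1,[0,-0.005,0],0],
  [1,[0,-0.009,0],0],
  [1,[0,-0.03,0],0],
  [1,[0,-0.06,-0.03],0],
  [1,[0,-0.09,-0.07],0],
  [1,[0,-0.09,-0.1],0],
  [1,[0,-0.09,-0.1],0],
])

```text
time: 25.82
tool_pos: [0.5327, -0.0757, 0.2155]
tool_rot: [0.002, 0.973, 0.229, 0.003]
contact_force: [-1.1, 0.3, -0.4]
width: -0.0
```

```bash
python3 - <<'E'
from h import *
st()
im,c=snap('side','s23');crop(im,'s23d',345,200,380,245,16)
im,c=snap('wrist','w23');crop(im,'w23d',240,190,400,330,5)
print(proj('wrist',[stw(-.05,.06,.006),stw(-.05,-.06,.006)],c).round(1), 'foot rim front for x=0,-5,-10',proj('wrist',[stw(-.025,0,.006),stw(-.03,0,.006),stw(-.035,0,.006)],c).round(1).tolist())
E
```

```text
t 25.82 p [ 0.5327 -0.0757  0.2155] yaw 26.5 zax [ 0.007 -0.002 -1.   ] F [-1.1  0.3 -0.4] w -0.0 q [-0.25  0.06  1.42  0.    1.66 -0.71] st [-124.6    2.4  215.5]
[[364.3 224.8]
 [269.4 224.9]] foot rim front for x=0,-5,-10 [[316.9, 242.9], [316.9, 239.4], [316.9, 235.9]]
```

View pics/s23d.png

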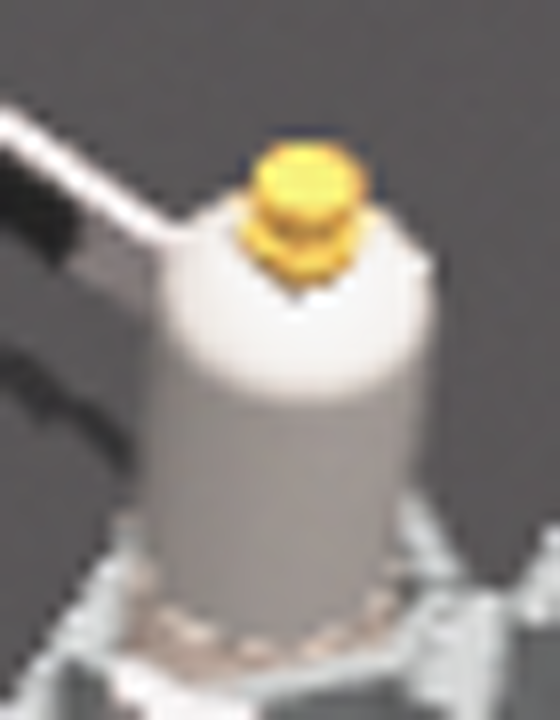

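View pics/w23d.png

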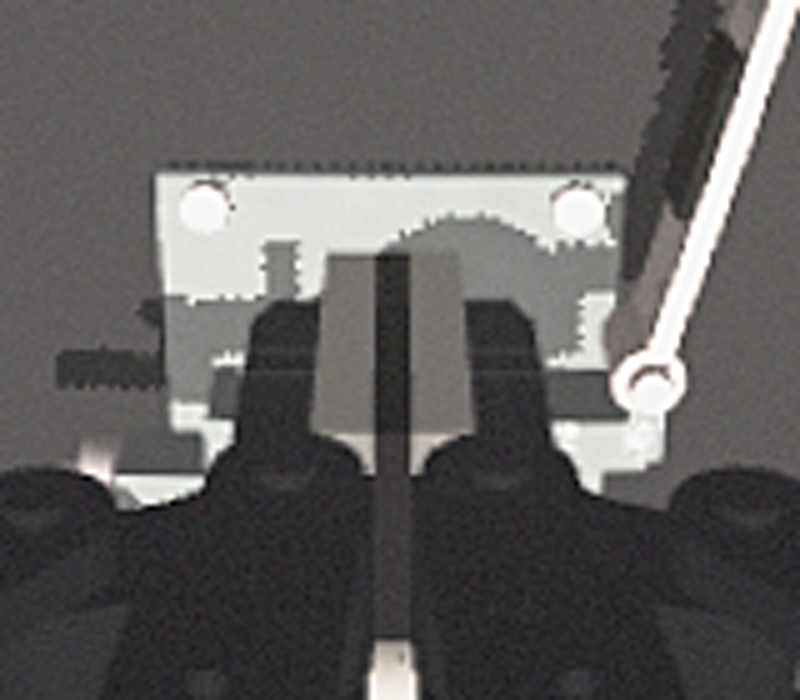

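```bash
cat > gp.py <<'E'
from h import *
def pose(a,r=.128,gap=0):
    s,c=np.sin(a),np.cos(a);n=np.array([-c,s])
    off=.005+.0145*abs(n[1])+.011*abs(n[0])+gap
    return np.array([-.034,.055])+r*np.array([-s,-c])+off*n
E
python3 - <<'E'
from gp import *
im=cv2.imread('pics/side0.png')
p=pose(1.82,gap=.02);print(p, stw(*p,0))
plan([(*stw(*p,.2155),26.43),(*stw(*p,.046),26.43)])
E
```

```text
[-0.14774536  0.12704382] [6.34001883e-01 5.50845484e-04 0.00000000e+00]
[0.1262, -0.0227, -0.0041] 0.0
[0.1262, -0.0227, 0.1654] 0.0
```

Call:
play_rows([
  [1,[0.04,-0.007,0],0],
  [1,[0.085,-0.015,0],0],
  [1,[0.115,-0.021,0.01],0],
  [1,[0.126,-0.0227,0.05],0],
  [1,[0.126,-0.0227,0.1],0],
  [1,[0.126,-0.0227,0.14],0],
  [1,[0.126,-0.0227,0.165],0],
  [1,[0.126,-0.0227,0.165],0],
])

```text
time: 26.92
tool_pos: [0.6306, -0.0, 0.0413]
tool_rot: [-0.002, 0.974, 0.228, -0.005]
contact_force: [-0.3, 0.2, 0.6]
width: 0.005
```

```bash
python3 - <<'E'
from gp import *
st()
im,c=snap('wrist','w24');im,c=snap('side','s24');crop(im,'s24c',310,150,410,280,6)
plan([(*stw(*pose(a),.046),26.43) for a in (1.82,1.6,1.4,1.2,1.0,.8,.6,.4,.25,.12,0)])
E
```

```text
t 26.93 p [ 0.6306 -0.      0.0413] yaw 26.39 zax [-0.011  0.001 -1.   ] F [-0.3  0.2  0.6] w 0.005 q [-0.09  0.37  1.4   0.    1.38 -0.55] st [-148.8  123.8   41.3]
[-0.019, -0.0057, 0.0002] -0.001
[-0.0481, -0.0144, 0.0002] -0.001
[-0.0726, -0.0167, 0.0002] -0.001
[-0.0971, -0.0144, 0.0002] -0.001
[-0.1214, -0.0072, 0.0002] -0.001
[-0.1443, 0.0052, 0.0002] -0.001
[-0.1647, 0.0224, 0.0002] -0.001
[-0.1815, 0.0441, 0.0002] -0.001
[-0.1909, 0.0628, 0.0002] -0.001
[-0.1966, 0.0802, 0.0002] -0.001
[-0.1996, 0.0971, 0.0002] -0.001
```

View pics/w24.png

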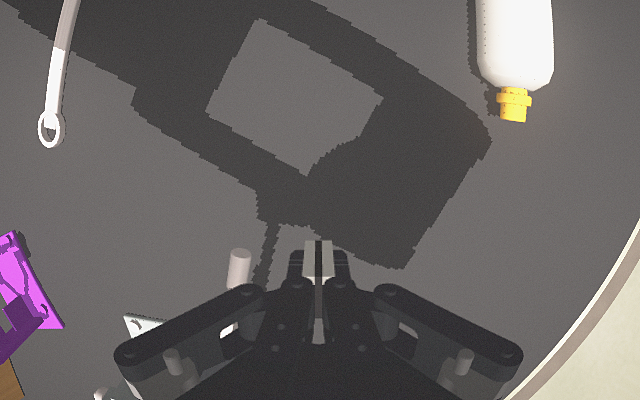

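View pics/s24c.png

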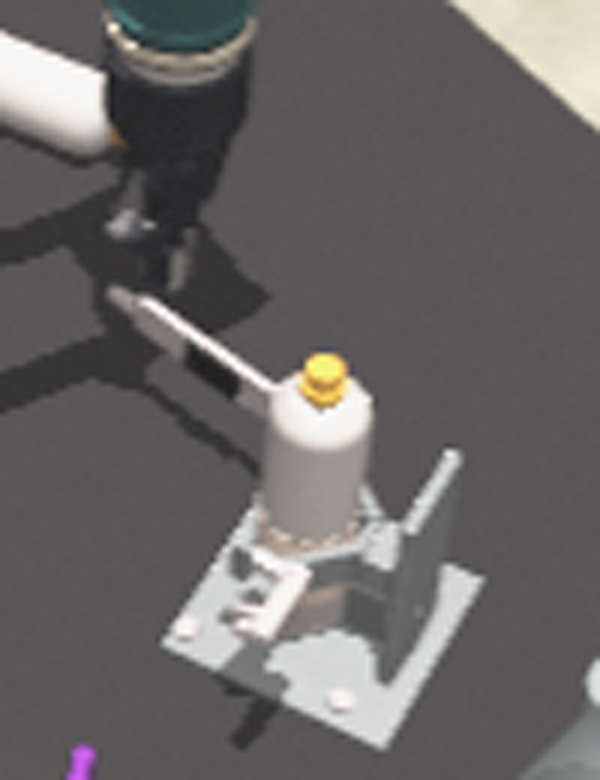

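Call:
play_rows([
  [1,[-0.019,-0.0057,0],0],
  [1,[-0.033,-0.01,0],0],
  [1,[-0.048,-0.0144,0],0],
  [1,[-0.0726,-0.0167,0],0],
  [1,[-0.0971,-0.0144,0],0],
  [1,[-0.1214,-0.0072,0],0],
  [1,[-0.1443,0.0052,0],0],
  [1,[-0.1647,0.0224,0],0],
  [1,[-0.1647,0.0224,0],0],
])

```text
time: 28.15
tool_pos: [0.4977, -0.0951, 0.0489]
tool_rot: [0.001, 0.974, 0.227, 0.002]
contact_force: [-0.6, 0.0, 0.5]
width: -0.0
```

```bash
python3 - <<'E'
from gp import *
st()
im,c=snap('wrist','w25');im,c=snap('side','s25');crop(im,'s25c',310,150,410,280,6)
st();plan([(*stw(*pose(a),.046),26.43) for a in (.6,.4,.25,.12,0,-.04)])
E
```

```text
t 28.15 p [ 0.4977 -0.0951  0.0489] yaw 26.26 zax [ 0.004 -0.001 -1.   ] F [-0.6  0.   0.5] w -0.0 q [-0.3   0.09  1.72 -0.    1.33 -0.76] st [-122.8  -37.6   48.9]
t 28.25 p [ 0.498  -0.0936  0.0483] yaw 26.37 zax [ 0.003 -0.    -1.   ] F [-0.  -0.7 -0.3] w -0.002 q [-0.3   0.09  1.72  0.    1.33 -0.76] st [-123.9  -36.7   48.3]
[-0.0014, -0.0007, 0.0023] -0.001
[-0.0181, 0.021, 0.0023] -0.001
[-0.0275, 0.0397, 0.0023] -0.001
[-0.0332, 0.0571, 0.0023] -0.001
[-0.0362, 0.074, 0.0023] -0.001
[-0.0368, 0.0785, 0.0023] -0.001
```

View pics/w25.png

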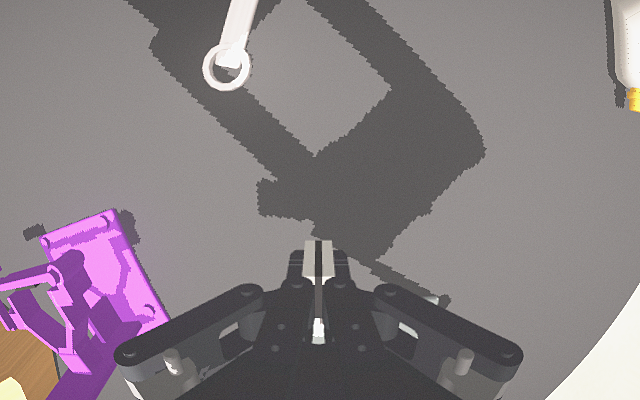

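View pics/s25c.png

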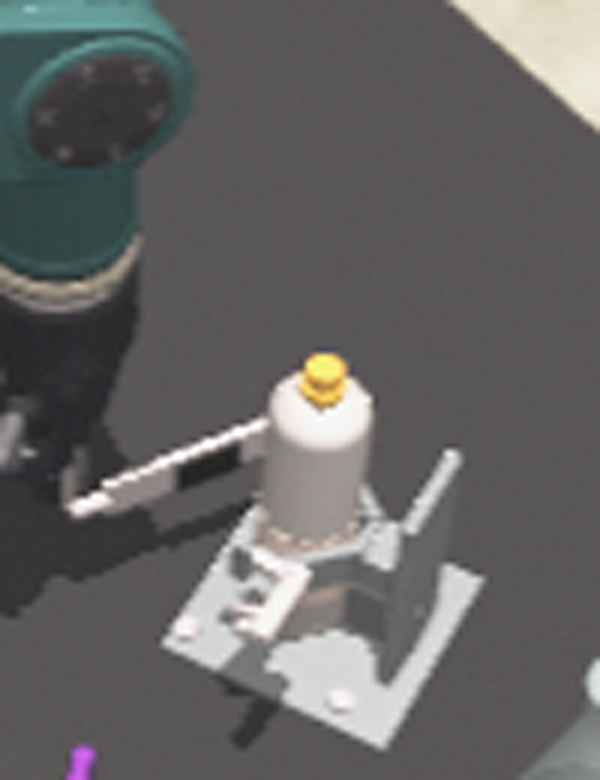

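```bash
python3 - <<'E'
from gp import *
p,r,o=tool()
for u in [(122,212),(168,322),(60,270),(100,310)]:
  for z in (.006,.08): w=atz('wrist',u,z);print(u,z,w.round(3),'st',(wst(w)*1e3).round(0))
E
```

```text
(122, 212) 0.006 [ 0.36  -0.158  0.006] st [-127. -189.    6.]
(122, 212) 0.08 [ 0.4   -0.107  0.08 ] st [-155. -131.   80.]
(168, 322) 0.006 [ 0.423 -0.245  0.006] st [ -22. -171.    6.]
(168, 322) 0.08 [ 0.438 -0.161  0.08 ] st [ -91. -120.   80.]
(60, 270) 0.006 [ 0.296 -0.261  0.006] st [ -64. -292.    6.]
(60, 270) 0.08 [ 0.36  -0.171  0.08 ] st [-116. -195.   80.]
(100, 310) 0.006 [ 0.35  -0.28   0.006] st [ -23. -252.    6.]
(100, 310) 0.08 [ 0.393 -0.183  0.08 ] st [ -91. -170.   80.]
```

Call:
play_rows([
  [1,[-0.01,0.01,0.001],0],
  [1,[-0.0181,0.021,0.002],0],
  [1,[-0.0275,0.0397,0.002],0],
  [1,[-0.0332,0.0571,0.002],0],
  [1,[-0.0332,0.0571,0.002],0],
])

```text
time: 28.88
tool_pos: [0.4928, -0.161, 0.0447]
tool_rot: [0.0, 0.974, 0.227, 0.0]
contact_force: [-0.5, -0.6, -0.7]
width: 0.001
```

```bash
python3 - <<'E'
from gp import *
st()
im,c=snap('side','s26');crop(im,'s26c',310,150,410,280,6)
st();plan([(*stw(*pose(a),.046),26.43) for a in (.06,0,-.04)])
E
```

```text
t 28.88 p [ 0.4928 -0.161   0.0447] yaw 26.29 zax [ 0. -0. -1.] F [-0.5 -0.6 -0.7] w 0.001 q [-0.43  0.12  1.69 -0.    1.32 -0.88] st [-65.9 -71.3  44.7]
t 28.93 p [ 0.4926 -0.1602  0.0447] yaw 26.33 zax [-0.  0. -1.] F [ 0.3  0.7 -0.1] w 0.0 q [-0.42  0.12  1.7   0.    1.32 -0.88] st [-66.8 -71.1  44.7]
[-0.0007, 0.0083, -0.0013] -0.002
[-0.0019, 0.0168, -0.0013] -0.002
[-0.0025, 0.0213, -0.0013] -0.002
```

View pics/s26c.png

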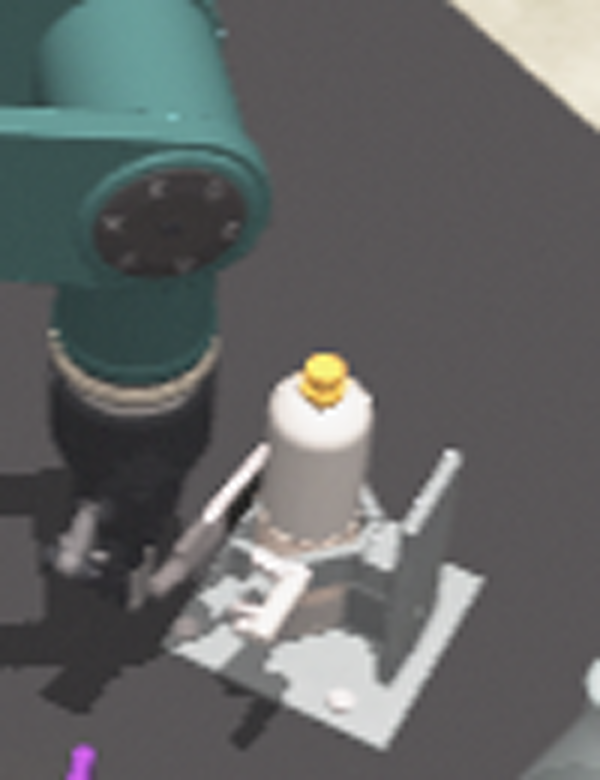

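Call:
play_rows([
  [1,[-0.001,0.005,0],0],
  [1,[-0.002,0.01,0],0],
  [1,[-0.003,0.014,0],0],
  [1,[-0.003,0.0165,0],0],
  [1,[-0.003,0.0165,0],0],
])

```text
time: 29.55
tool_pos: [0.497, -0.1754, 0.0447]
tool_rot: [-0.0, 0.974, 0.228, -0.0]
contact_force: [-0.5, 2.2, 0.4]
width: -0.001
```

```bash
python3 - <<'E'
from gp import *
st()
im,c=snap('side','s27');crop(im,'s27c',310,150,410,280,6)
st()
E
```

```text
t 29.55 p [ 0.497  -0.1754  0.0447] yaw 26.41 zax [-0.001  0.001 -1.   ] F [-0.5  2.2  0.4] w -0.001 q [-0.45  0.14  1.67  0.    1.33 -0.91] st [-51.2 -73.9  44.7]
t 29.6 p [ 0.4971 -0.1754  0.0447] yaw 26.42 zax [-0.     0.001 -1.   ] F [-1.3  1.3 -0.2] w -0.001 q [-0.45  0.14  1.67  0.    1.33 -0.91] st [-51.2 -73.9  44.7]
```

View pics/s27c.png

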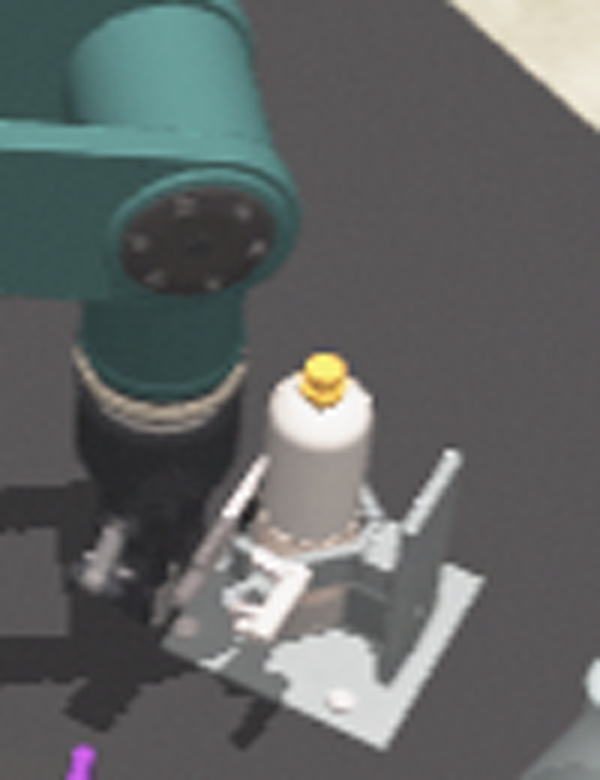

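Force about 2 N at x≈-51 mm. I push a little further to confirm the stop.

Call:
play_rows([
  [1,[0,0.0015,0],0],
  [1,[0,0.003,0],0],
  [1,[0,0.0045,0],0],
  [1,[0,0.0045,0],0],
])

```text
time: 30.1
tool_pos: [0.4974, -0.176, 0.0442]
tool_rot: [-0.004, 0.973, 0.229, -0.001]
contact_force: [-5.6, 9.4, 4.9]
width: 0.003
```

```bash
python3 - <<'E'
from gp import *
st()
im,c=snap('side','s28');crop(im,'s28c',310,150,410,280,6)
g=[stw(-.034,.055,.082),stw(-.034,-.057,.082),stw(-.034,-.075,.075)]
print(proj('side',g,c).round(1).tolist(), ((proj('side',g,c)-[310,150])*6).round(0).tolist())
E
```

```text
t 30.1 p [ 0.4974 -0.176   0.0442] yaw 26.46 zax [-0.005  0.008 -1.   ] F [-5.6  9.4  4.9] w 0.003 q [-0.45  0.15  1.67  0.    1.33 -0.91] st [-50.4 -73.9  44.2]
[[359.4, 217.7], [342.4, 243.4], [339.4, 249.2]] [[296.0, 406.0], [194.0, 560.0], [177.0, 595.0]]
```

View pics/s28c.png

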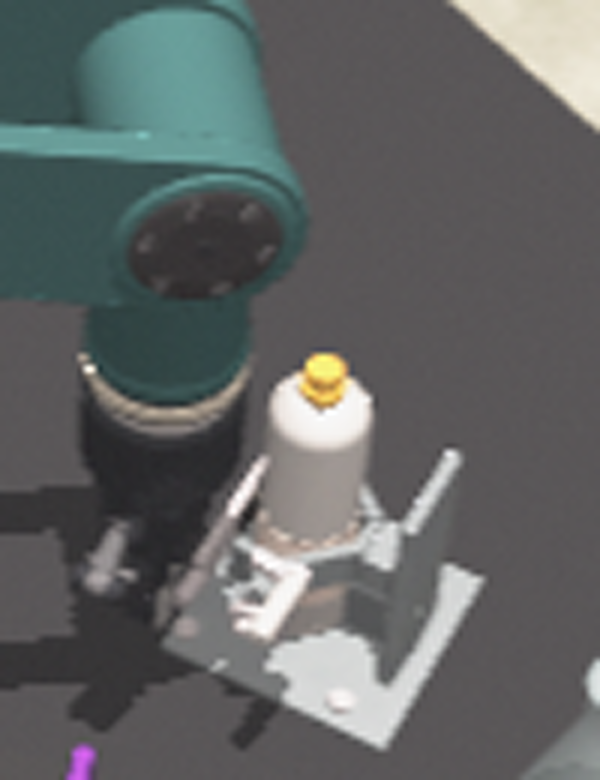

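Call:
play_rows([
  [1,[0,-0.005,0],0],
  [1,[0,-0.03,0],0],
  [1,[0,-0.05,-0.03],0],
  [1,[-0.005,-0.05,-0.08],0],
  [1,[-0.01,-0.05,-0.14],0],
  [1,[-0.015,-0.05,-0.17],0],
  [1,[-0.015,-0.05,-0.17],0],
  [1,[-0.015,-0.05,-0.17],0],
])

```text
time: 31.15
tool_pos: [0.4633, -0.1417, 0.2136]
tool_rot: [-0.0, 0.974, 0.228, -0.001]
contact_force: [-0.4, 0.9, -1.1]
width: 0.003
```

```bash
python3 - <<'E'
from gp import *
st()
im,c=snap('wrist','w29');crop(im,'w29d',200,160,420,320,3.6);im,c=snap('side','s29');crop(im,'s29c',325,210,375,275,11)
st()
im,c=snap('top','t29');crop(im,'t29c',370,170,450,250,9)
E
```

```text
t 31.15 p [ 0.4633 -0.1417  0.2136] yaw 26.4 zax [-0.001  0.    -1.   ] F [-0.4  0.9 -1.1] w 0.003 q [-0.41 -0.06  1.53 -0.    1.67 -0.87] st [-96.4 -89.2 213.6]
t 31.25 p [ 0.4628 -0.1414  0.2126] yaw 26.41 zax [-0.003  0.001 -1.   ] F [-0.   0.6 -0.4] w 0.0 q [-0.41 -0.06  1.54 -0.    1.67 -0.87] st [-96.9 -89.4 212.6]
```

View pics/w29d.png

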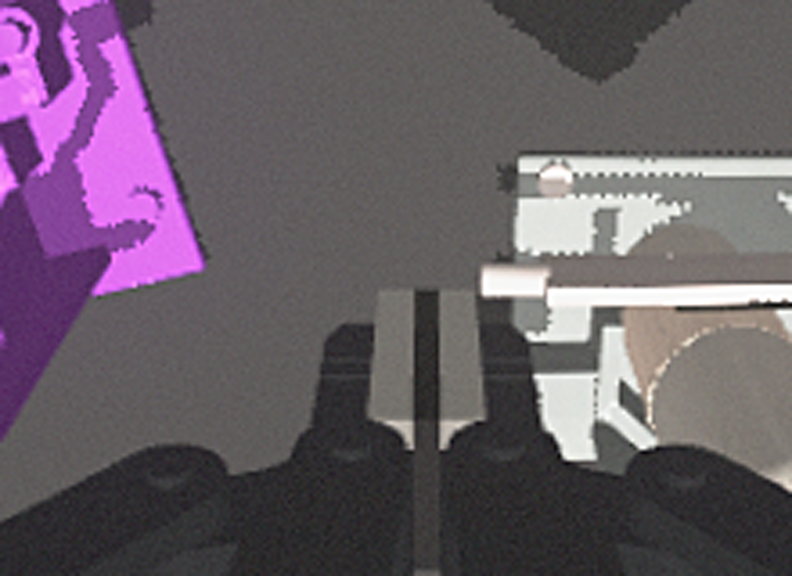

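View pics/s29c.png

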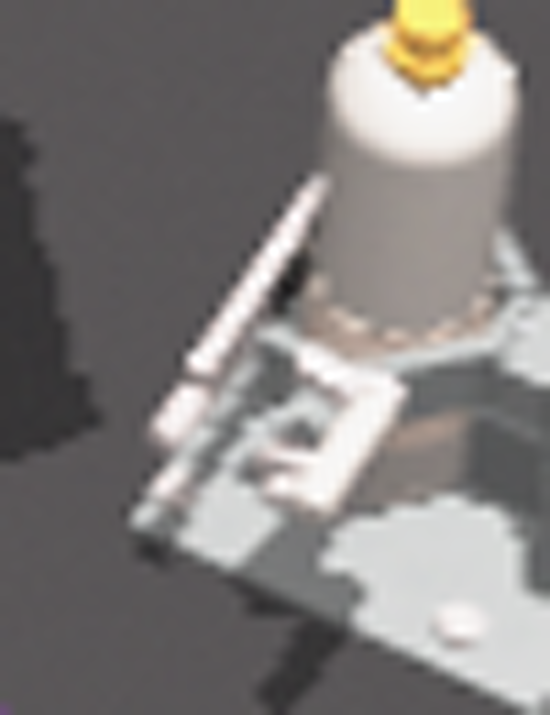

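View pics/t29c.png

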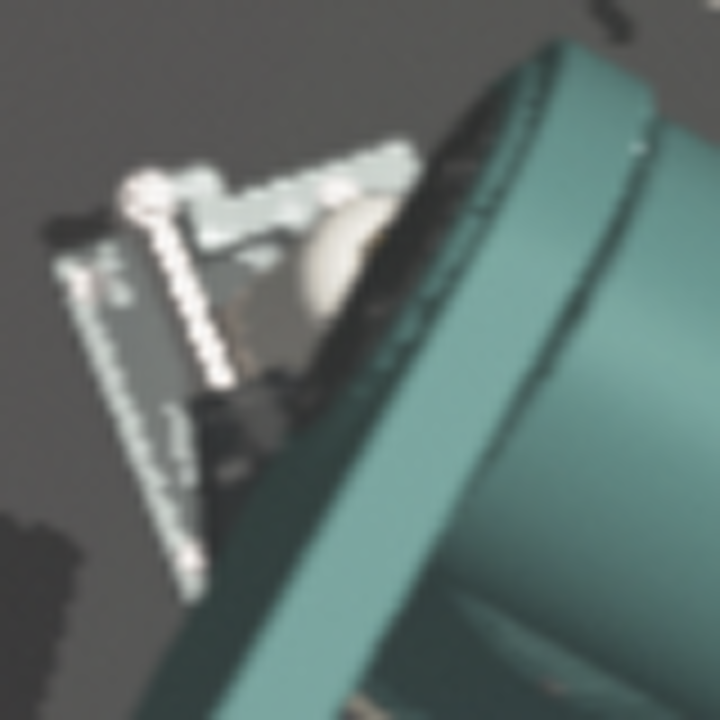

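```bash
python3 - <<'E'
from gp import *
for z in (.105,.11,.115,.12):
  print(z,[ (wst(atz('top',np.array(u)/6+[329.6,159.6],z))*1e3).round(1).tolist() for u in [(590,382),(625,482)]],
   [ (wst(atz('side',np.array(u)/11+[324.5,209.5],z))*1e3).round(1).tolist() for u in [(398,385),(325,500)]])
for ang in (1.5,1.7,1.9,2.1,2.3):
  ph=ang+.263;G=[stw(-.054*np.cos(ph),y,.07+.054*np.sin(ph)) for y in (-.07,-.108)]
  print(ang,wst(G[0]).round(3),((proj('top',G)-[329.6,159.6])*6).round(0).tolist(),((proj('side',G)-[324.5,209.5])*11).round(0).tolist())
E
```

```text
0.105 [[29.3, -62.6, 105.0], [26.0, -107.4, 105.0]] [[20.0, -50.4, 105.0], [19.9, -92.2, 105.0]]
0.11 [[27.5, -62.8, 110.0], [24.2, -107.4, 110.0]] [[21.4, -53.9, 110.0], [21.2, -95.5, 110.0]]
0.115 [[25.7, -63.0, 115.0], [22.5, -107.3, 115.0]] [[22.7, -57.5, 115.0], [22.5, -98.8, 115.0]]
0.12 [[23.9, -63.2, 120.0], [20.7, -107.3, 120.0]] [[24.0, -61.0, 120.0], [23.9, -102.2, 120.0]]
1.5 [ 0.01  -0.07   0.123] [[569.0, 406.0], [605.0, 491.0]] [[335.0, 381.0], [267.0, 488.0]]
1.7 [ 0.021 -0.07   0.12 ] [[589.0, 399.0], [625.0, 484.0]] [[370.0, 405.0], [303.0, 512.0]]
1.9 [ 0.03  -0.07   0.115] [[606.0, 394.0], [642.0, 477.0]] [[403.0, 432.0], [336.0, 539.0]]
2.1 [ 0.038 -0.07   0.108] [[618.0, 390.0], [654.0, 473.0]] [[430.0, 461.0], [364.0, 569.0]]
2.3 [ 0.045 -0.07   0.1  ] [[626.0, 388.0], [662.0, 470.0]] [[452.0, 491.0], [386.0, 599.0]]
```

```bash
python3 - <<'E'
from gp import *
print([ (wst(atz('top',np.array(u)/6+[329.6,159.6],.134))*1e3).round(1).tolist() for u in [(590,155),(640,268)]])
st();plan([(*stw(.047,-.093,z),26.43) for z in (.2126,.092)])
E
```

```text
[[58.6, 26.7, 134.0], [58.6, -26.0, 134.0]]
t 31.3 p [ 0.4628 -0.1413  0.2126] yaw 26.41 zax [-0.003  0.001 -1.   ] F [ 0.6  0.2 -0.4] w -0.001 q [-0.41 -0.06  1.54 -0.    1.67 -0.87] st [-96.9 -89.4 212.6]
[-0.0036, 0.1439, 0.0] -0.0
[-0.0036, 0.1439, 0.1206] -0.0
```

Call:
play_rows([
  [1,[-0.001,0.03,0],0],
  [1,[-0.002,0.07,0],0],
  [1,[-0.0036,0.115,0],0],
  [1,[-0.0036,0.144,0],0],
  [1,[-0.0036,0.144,0.02],0],
  [1,[-0.0036,0.144,0.06],0],
  [1,[-0.0036,0.144,0.06],0],
])

```text
time: 32.17
tool_pos: [0.5217, -0.2705, 0.1489]
tool_rot: [-0.004, 0.974, 0.228, -0.004]
contact_force: [-0.5, 0.7, -0.1]
width: -0.0
```

```bash
python3 - <<'E'
from gp import *
st()
im,c=snap('side','s30');crop(im,'s30c',310,170,410,280,6)
im,c=snap('wrist','w30');st()
E
```

```text
t 32.17 p [ 0.5217 -0.2705  0.1489] yaw 26.41 zax [-0.01   0.006 -1.   ] F [-0.5  0.7 -0.1] w -0.0 q [-0.57  0.2   1.39 -0.    1.56 -1.04] st [ 45.  -94.2 148.9]
t 32.27 p [ 0.5242 -0.2719  0.1543] yaw 26.42 zax [-0.001  0.001 -1.   ] F [-0.5 -0.3  0.3] w -0.001 q [-0.57  0.2   1.38  0.    1.56 -1.04] st [ 47.4 -92.6 154.3]
```

View pics/s30c.png

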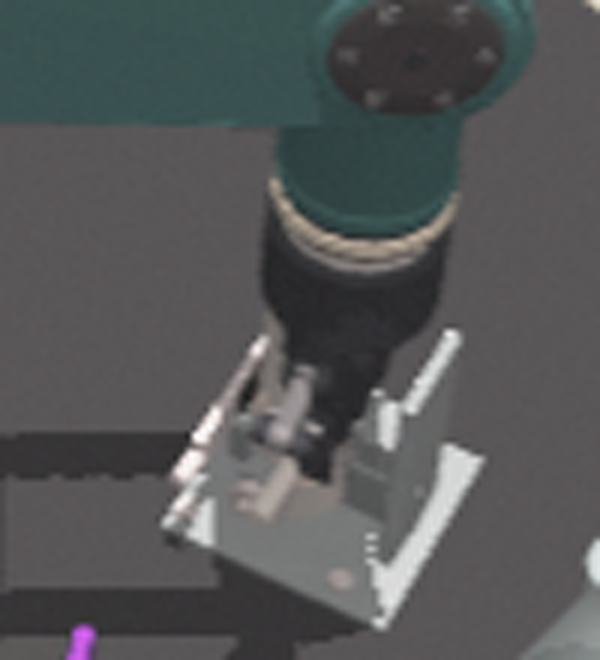

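View pics/w30.png

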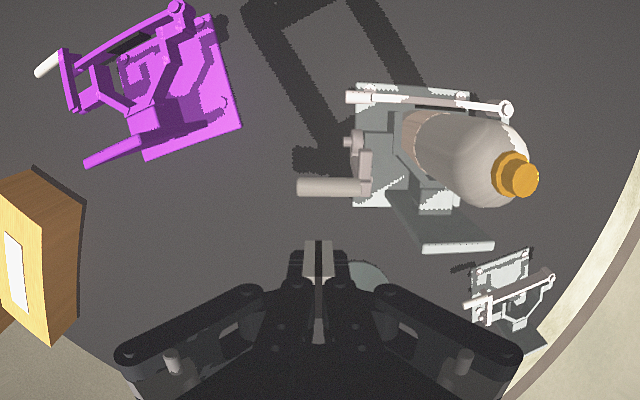

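```bash
python3 - <<'E'
from gp import *
print([(wst(atz('top',u,0))*1e3).round(0) for u in [(462,210)]],[(wst(atz('side',u,0))*1e3).round(0) for u in [(408,287)]])
c=imaging.get_calibration('wrist')
for z in (.115,.12): print([(wst(atz('wrist',u,z,c))*1e3).round(1).tolist() for u in [(298,187),(366,187),(372,180)]])
E
```

```text
[array([176., -55.,   0.])] [array([178., -46.,   0.])]
[[24.6, -105.9, 115.0], [24.7, -62.1, 115.0], [20.0, -58.4, 115.0]]
[[23.2, -105.6, 120.0], [23.2, -62.9, 120.0], [18.7, -59.3, 120.0]]
```

Call:
play_rows([
  [1,[0,0,0.03],0],
  [1,[0,0,0.055],0],
  [1,[0,0,0.062],0],
  [1,[0,-0.005,0.062],0],
  [1,[0,-0.012,0.062],0],
  [1,[0,-0.022,0.062],0],
  [1,[0,-0.034,0.062],0],
  [1,[0,-0.046,0.062],0],
  [1,[0,-0.056,0.062],0],
  [1,[0,-0.056,0.062],0],
])

```text
time: 33.52
tool_pos: [0.4987, -0.2208, 0.0924]
tool_rot: [-0.001, 0.973, 0.229, -0.0]
contact_force: [0.1, -0.8, -0.1]
width: 0.002
```

```bash
python3 - <<'E'
from gp import *
st()
im,c=snap('side','s31');crop(im,'s31c',310,170,410,280,6)
im,c=snap('wrist','w31');st()
E
```

```text
t 33.52 p [ 0.4987 -0.2208  0.0924] yaw 26.46 zax [-0.001  0.001 -1.   ] F [ 0.1 -0.8 -0.1] w 0.002 q [-0.52  0.14  1.57  0.    1.43 -0.98] st [ -9.7 -92.6  92.4]
t 33.62 p [ 0.4993 -0.2217  0.0927] yaw 26.43 zax [-0.  0. -1.] F [ 0.8 -0.6  0.5] w 0.002 q [-0.52  0.14  1.57  0.    1.43 -0.98] st [ -8.7 -92.5  92.7]
```

View pics/s31c.png

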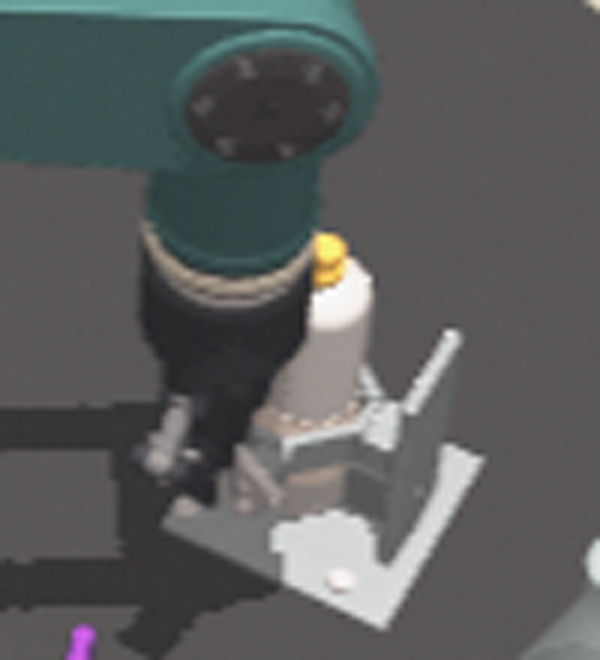

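View pics/w31.png

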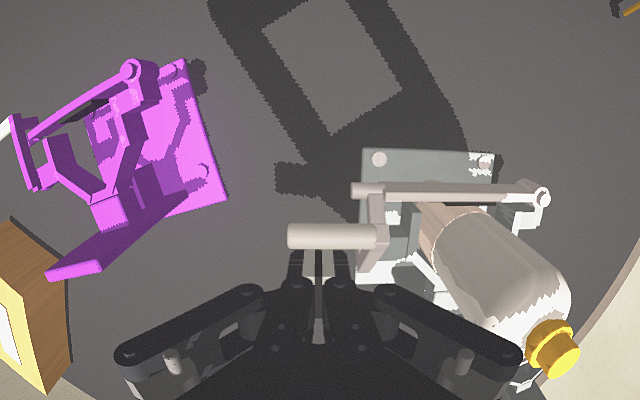

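Call:
play_rows([
  [1,[0,-0.006,0],0],
  [1,[0,-0.013,0],0],
  [1,[0,-0.013,0],0],
  [1,[0,-0.006,-0.005],0],
  [1,[0,-0.006,-0.03],0],
  [1,[0,-0.012,-0.045],0],
  [1,[0,-0.036,-0.045],0],
  [1,[0,-0.036,-0.045],0],
])

```text
time: 34.62
tool_pos: [0.4833, -0.1889, 0.1385]
tool_rot: [0.0, 0.973, 0.229, 0.0]
contact_force: [-0.3, -0.8, 0.2]
width: 0.0
```

```bash
python3 - <<'E'
from gp import *
st()
im,c=snap('side','s32');crop(im,'s32c',310,170,410,280,6)
im,c=snap('wrist','w32');st()
E
```

```text
t 34.62 p [ 0.4833 -0.1889  0.1385] yaw 26.49 zax [ 0.001 -0.    -1.   ] F [-0.3 -0.8  0.2] w 0.0 q [-0.48  0.05  1.58  0.    1.51 -0.94] st [-45.2 -92.2 138.5]
t 34.73 p [ 0.4836 -0.1898  0.138 ] yaw 26.44 zax [ 0. -0. -1.] F [ 1.  -0.1 -0.3] w -0.0 q [-0.48  0.05  1.58 -0.    1.51 -0.94] st [-44.2 -92.4 138. ]
```

View pics/s32c.png

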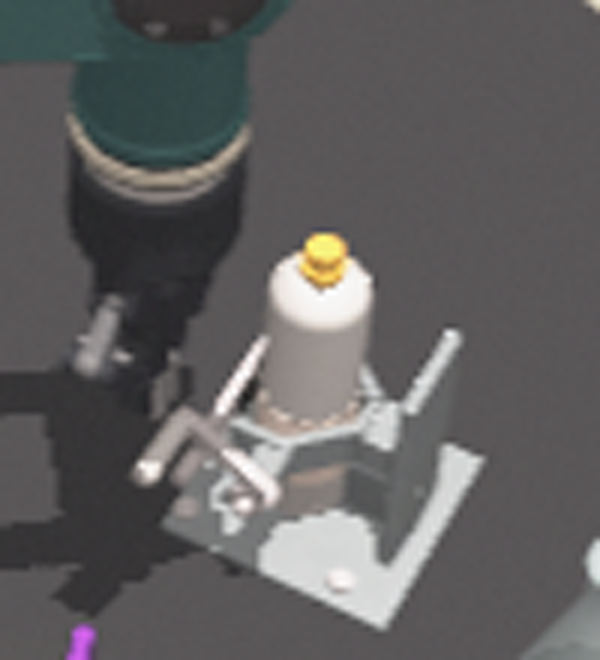

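View pics/w32.png

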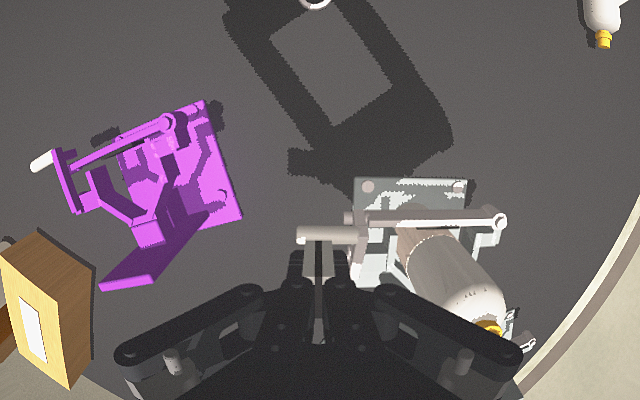

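Call:
play_rows([
  [1,[0,-0.001,0.012],0],
  [1,[0,-0.003,0.024],0],
  [1,[0,-0.005,0.032],0],
  [1,[0,-0.006,0.04],0],
  [1,[0,-0.007,0.048],0],
  [1,[0,-0.008,0.054],0],
  [1,[0,-0.008,0.054],0],
])

```text
time: 35.6
tool_pos: [0.4733, -0.1718, 0.0808]
tool_rot: [-0.013, 0.973, 0.23, -0.006]
contact_force: [-13.2, 23.7, 9.1]
width: 0.002
```

```bash
python3 - <<'E'
from gp import *
st()
im,c=snap('side','s33');crop(im,'s33c',310,170,410,280,6)
st()
E
```

```text
t 35.6 p [ 0.4733 -0.1718  0.0808] yaw 26.56 zax [-0.017  0.023 -1.   ] F [-13.2  23.7   9.1] w 0.002 q [-0.47  0.08  1.67  0.01  1.42 -0.94] st [-64.9 -93.6  80.8]
t 35.65 p [ 0.4733 -0.1718  0.0808] yaw 26.56 zax [-0.017  0.023 -1.   ] F [-13.3  24.1  10.8] w -0.005 q [-0.47  0.08  1.67  0.01  1.42 -0.94] st [-64.9 -93.6  80.8]
```

View pics/s33c.png

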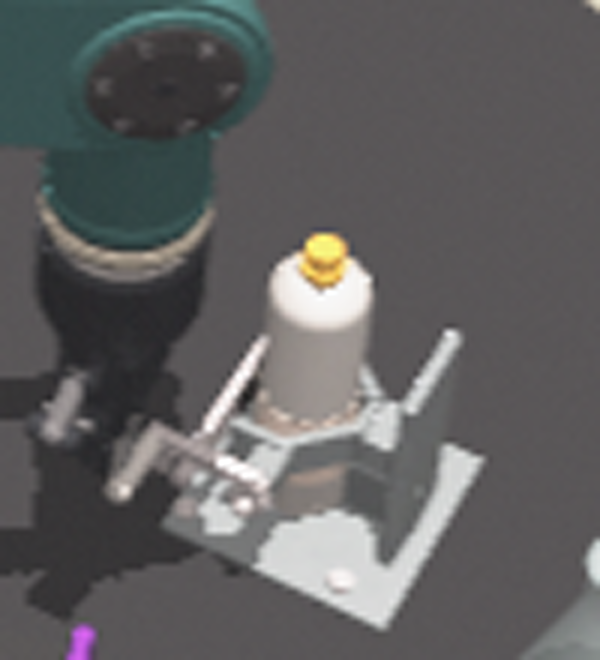

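Call:
play_rows([
  [1,[0,-0.01,-0.005],0],
  [1,[0,-0.016,-0.015],0],
  [1,[0,-0.016,-0.04],0],
  [1,[0,-0.005,-0.045],0],
  [1,[0,0.008,-0.045],0],
  [1,[0,0.008,-0.045],0],
])

```text
time: 36.4
tool_pos: [0.4834, -0.1909, 0.1277]
tool_rot: [-0.0, 0.974, 0.228, -0.001]
contact_force: [-0.3, 0.3, 0.1]
width: 0.002
```

```bash
python3 - <<'E'
from gp import *
st()
im,c=snap('side','s34');crop(im,'s34c',310,190,370,270,9)
im,c=snap('wrist','w34');crop(im,'w34c',250,170,450,320,4)
st()
for ang in (0,.1,.2,.3,.4):
  ph=ang+.263;G=[stw(-.054*np.cos(ph),y,.07+.054*np.sin(ph)) for y in (-.07,-.108)]
  print(ang,wst(G[0]).round(3),((proj('wrist',G)-[250,170])*4).round(0).tolist(),((proj('side',G)-[309.6,189.6])*9).round(0).tolist())
E
```

```text
t 36.4 p [ 0.4834 -0.1909  0.1277] yaw 26.32 zax [-0.001  0.001 -1.   ] F [-0.3  0.3  0.1] w 0.002 q [-0.49  0.06  1.59 -0.    1.49 -0.94] st [-43.3 -93.  127.7]
t 36.5 p [ 0.483  -0.1899  0.1275] yaw 26.36 zax [-0.002  0.001 -1.   ] F [1.  0.1 0.4] w 0.001 q [-0.48  0.06  1.59  0.    1.49 -0.94] st [-44.4 -93.  127.5]
0 [-0.052 -0.07   0.084] [[413.0, 148.0], [186.0, 148.0]] [[227.0, 486.0], [170.0, 570.0]]
0.1 [-0.05  -0.07   0.089] [[416.0, 168.0], [184.0, 168.0]] [[232.0, 479.0], [175.0, 563.0]]
0.2 [-0.048 -0.07   0.094] [[418.0, 191.0], [182.0, 192.0]] [[238.0, 472.0], [182.0, 556.0]]
0.3 [-0.046 -0.07   0.099] [[421.0, 217.0], [181.0, 218.0]] [[246.0, 466.0], [189.0, 551.0]]
0.4 [-0.043 -0.07   0.103] [[423.0, 247.0], [179.0, 247.0]] [[255.0, 462.0], [198.0, 546.0]]
```

View pics/s34c.png

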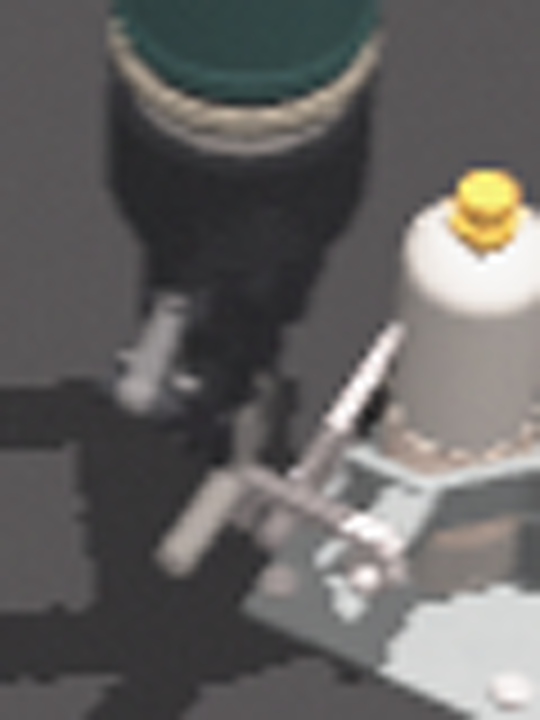

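View pics/w34c.png

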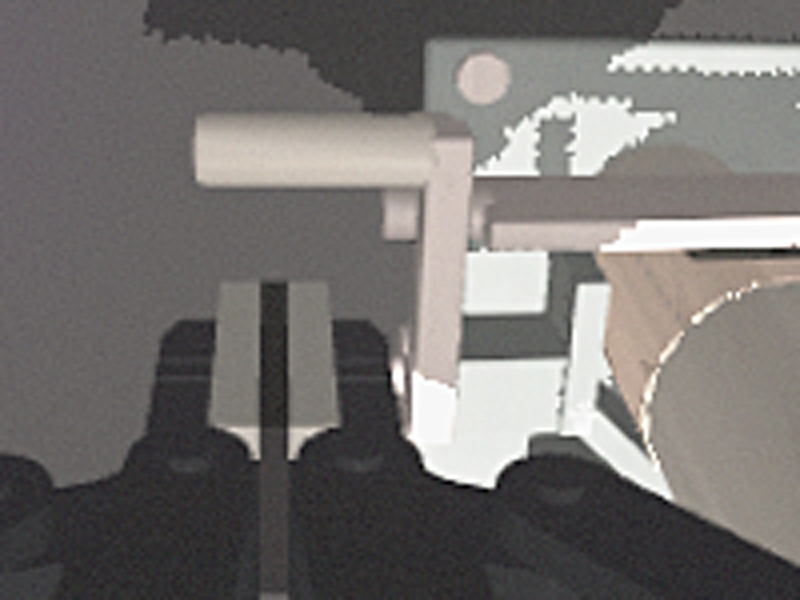

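Call:
play_rows([
  [1,[0,-0.005,0.02],0],
  [1,[0,-0.006,0.036],0],
  [1,[0,-0.006,0.044],0],
  [1,[0,-0.006,0.048],0],
  [1,[0,-0.006,0.051],0],
  [1,[0,-0.006,0.051],0],
])

```text
time: 37.25
tool_pos: [0.4801, -0.1838, 0.0806]
tool_rot: [-0.001, 0.974, 0.229, -0.001]
contact_force: [-6.4, 3.3, 11.9]
width: 0.001
```

```bash
python3 - <<'E'
from gp import *
st()
E
```

```text
t 37.25 p [ 0.4801 -0.1838  0.0806] yaw 26.43 zax [-0.001  0.001 -1.   ] F [-6.4  3.3 11.9] w 0.001 q [-0.48  0.08  1.66  0.    1.4  -0.94] st [-51.1 -92.8  80.6]
```

Call:
play_rows([
  [1,[0,0,0.0015],0],
  [1,[0,0,0.003],0],
  [1,[0,0,0.003],0],
])

```text
time: 37.62
tool_pos: [0.4802, -0.1838, 0.08]
tool_rot: [-0.0, 0.974, 0.229, -0.0]
contact_force: [-11.7, 6.3, 22.2]
width: -0.0
```

```bash
python3 - <<'E'
from gp import *
st()
E
```

```text
t 37.62 p [ 0.4802 -0.1838  0.08  ] yaw 26.44 zax [-0.001  0.001 -1.   ] F [-11.7   6.3  22.2] w -0.0 q [-0.48  0.08  1.66  0.    1.4  -0.94] st [-51.2 -92.7  80. ]
```

Call:
play_rows([
  [1,[0,0,-0.005],0],
  [1,[0,0,-0.03],0],
  [1,[0,-0.03,-0.08],0],
  [1,[0,-0.06,-0.12],0],
  [1,[0,-0.06,-0.14],0],
  [1,[0,-0.06,-0.14],0],
  [1,[0,-0.06,-0.14],0],
])

```text
time: 38.5
tool_pos: [0.4538, -0.1307, 0.2136]
tool_rot: [-0.0, 0.974, 0.228, -0.001]
contact_force: [-0.5, 0.7, -0.3]
width: 0.001
```

```bash
python3 - <<'E'
from gp import *
st()
im,c=snap('side','s35');crop(im,'s35c',320,195,400,280,8)
im,c=snap('wrist','w35')
for ang in (0,.1,.2):
  ph=ang+.263;G=[stw(-.054*np.cos(ph),y,.07+.054*np.sin(ph)) for y in (-.07,-.108)]
  print(ang,proj('wrist',G).round(1).tolist(),((proj('side',G)-[319.6,194.6])*8).round(0).tolist())
crop(im,'w35c',300,170,440,340,4.5 if 0 else 3.5)
print('gate',proj('wrist',[stw(-.034,.055,.082),stw(-.034,-.057,.082)]).round(1).tolist())
E
```

```text
t 38.5 p [ 0.4538 -0.1307  0.2136] yaw 26.4 zax [-0.001  0.001 -1.   ] F [-0.5  0.7 -0.3] w 0.001 q [-0.4  -0.08  1.56  0.    1.67 -0.86] st [-110.4  -92.7  213.6]
0 [[341.8, 240.9], [304.0, 241.0]] [[122.0, 392.0], [71.0, 467.0]]
0.1 [[342.2, 244.7], [303.8, 244.8]] [[126.0, 385.0], [76.0, 460.0]]
0.2 [[342.4, 248.9], [303.6, 249.0]] [[132.0, 380.0], [81.0, 454.0]]
gate [[453.4, 252.0], [353.7, 255.7]]
```

View pics/s35c.png

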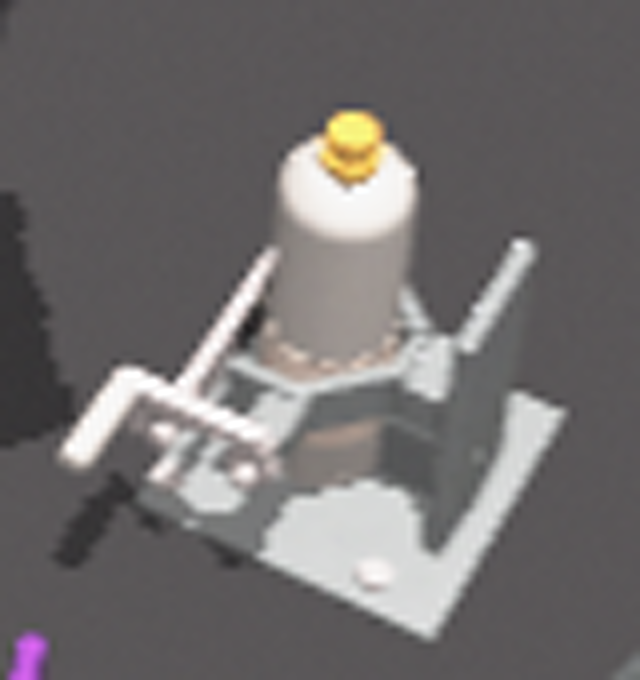

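View pics/w35.png

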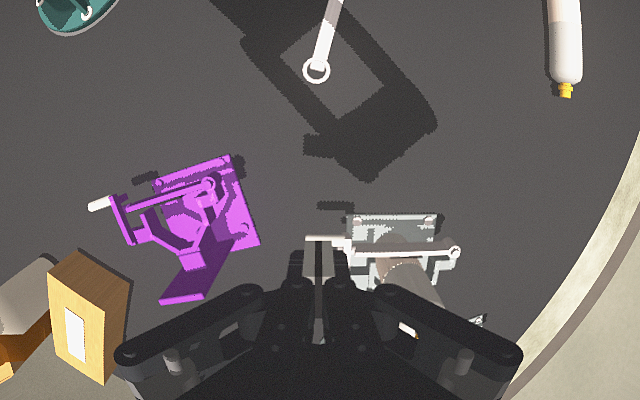

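Call:
play_rows([
  [1,[0,-0.06,-0.02],0],
  [1,[0,-0.12,-0.04],0],
  [1,[0,-0.18,-0.05],0],
  [1,[0,-0.2,-0.05],0],
  [0,[0,-0.2,-0.05],0],
  [-1,[0,-0.2,-0.05],0],
  [-1,[0,-0.2,-0.05],0],
])

```text
time: 39.48
tool_pos: [0.3654, 0.0476, 0.2641]
tool_rot: [-0.0, 0.974, 0.228, -0.001]
contact_force: [-0.7, -1.1, 0.6]
width: 0.637
```

```bash
python3 - <<'E'
from gp import *
st()
im,c=snap('top','t36');crop(im,'t36c',370,170,450,250,8)
im2,c2=snap('side','s36')
o=[369.55,169.55]
print('axis top/foot',((proj('top',[stw(0,0,.188),stw(0,0,.006)])-o)*8).round(0).tolist())
for ang in (0,.1,.2):
  ph=ang+.263;G=[stw(-.054*np.cos(ph),y,.07+.054*np.sin(ph)) for y in (-.07,-.108)]
  print(ang,((proj('top',G)-o)*8).round(0).tolist())
for g in (0,.05,.1):print('gate',g,((proj('top',[stw(-.034,.055,.082),stw(-.034-.112*np.sin(g),.055-.112*np.cos(g),.082)])-o)*8).round(0).tolist())
E
```

```text
t 39.48 p [0.3654 0.0476 0.2641] yaw 26.3 zax [-0.002 -0.    -1.   ] F [-0.7 -1.1  0.6] w 0.637 q [-0.02 -0.33  1.66 -0.    1.81 -0.48] st [-309.4  -92.5  264.1]
axis top/foot [[380.0, 224.0], [238.0, 338.0]]
0 [[229.0, 543.0], [274.0, 652.0]]
0.1 [[238.0, 539.0], [283.0, 649.0]]
0.2 [[248.0, 535.0], [293.0, 646.0]]
gate 0 [[136.0, 179.0], [264.0, 488.0]]
gate 0.05 [[136.0, 179.0], [248.0, 493.0]]
gate 0.1 [[136.0, 179.0], [232.0, 498.0]]
```

View pics/t36c.png

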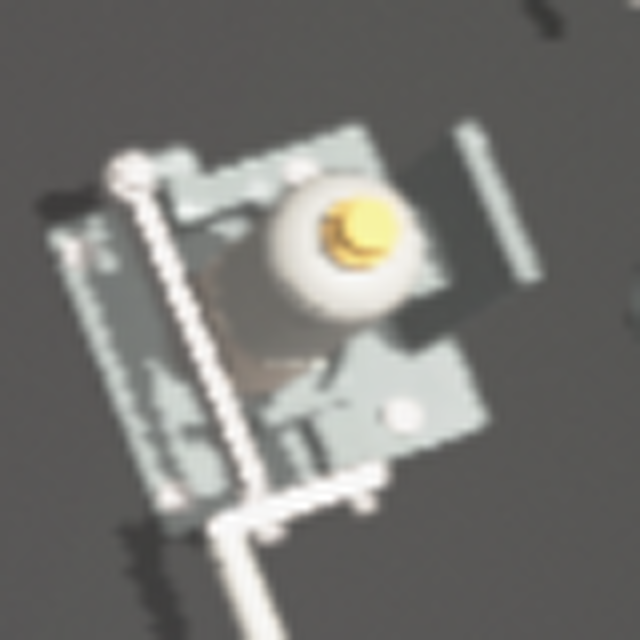

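View pics/s36.png

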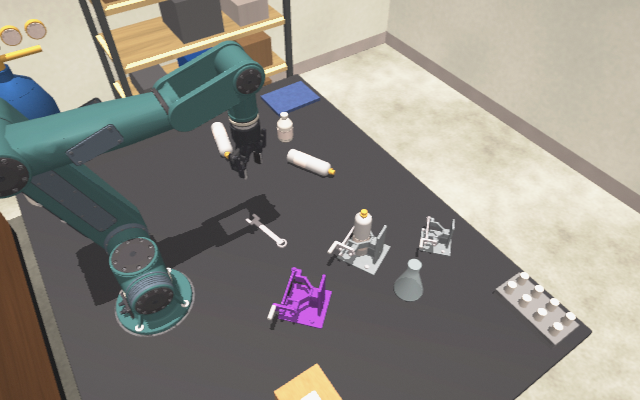

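```bash
python3 - <<'E'
from h import *
st(); print(ticket.sign_off())
E
```

```text
t 39.58 p [0.3654 0.0477 0.2643] yaw 26.31 zax [-0.001 -0.    -1.   ] F [-0.5  0.6  0. ] w 0.81 q [-0.02 -0.33  1.66 -0.    1.81 -0.48] st [-309.5  -92.5  264.3]
the job is handed in; nothing more can be done
None
```

The canister nearest the base is standing upright, valve up, on the base plate of the large grey stand. The gate is shut across it and the hook latch is down over the stud. I handed the job in at 39.6 s with the arm clear, nothing held and the gripper opening.

**How it went**
- **First grasp:** it failed because the pads closed on top of the canister. The fingertips sit about 30 mm further back than I took from the description. I went lower and gripped it properly.
- **Standing it up:** pad friction held the canister tilted, first at about 37°. I swung it upright with small accelerations and squared the foot on the bench before carrying it over.
- **Placing it:** I set it down with about 6 N of contact. It stood about 5 mm short of the V, so I slid it back with closed fingers until it stopped at about 6 N.
- **Gate and latch:** I pushed the gate to its stop at about 11 N. The fingers slipped off the latch grip once, at about 28 N. I then pressed it down from above, and the last extra press (to about 26 N) moved it only 0.6 mm.

**Last checks**
- **Gate and latch:** in the top picture both lie within about 0.01–0.05 rad of zero.
- **Seating:** the canister's axis measures about 1.5 mm short of fully back, with similar uncertainty. It may not be touching both V plates, and I left it there.
- **Other objects:** in the final side picture the flask, bottle and spanner look to be where they started. No force I read came near the limits.

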